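# Lay a straightedge flush against a setting block under a low lamp

### The arm

A 7-joint arm with a two-finger parallel gripper is mounted at the origin on a cart in front of the work surface, level with it; the furniture and walls round the work are solid. World frame = base frame: x ahead of the robot, y to its left, z up, the work surface at z = 0. Lengths are in mm, angles in rad, forces in N, time in s.
With the tool pointing down it reaches from about 400 to 875 mm from the base axis. Payload 4.4 kg.
Tool frame: the origin (TCP) lies on the centre line of the jaws, within the pads' length; the fingertips stand 11 mm ahead of it and the grasp point (between the pads) lies 8 mm behind it (ctrl.tips_ahead is the distance from the TCP to the fingertips, in mm); z points along the fingers, y is the line along which they close (so a half turn about z gives the same grasp; the last joint's range is limited). The gripper opens to 85 mm and grips with 20 to 120 N. Pads are 22 mm wide; open, the fingers measure 114 mm over their backs; the gripper's body (76 mm by 85 mm) begins 54 mm behind the grasp point. The pads swing forward as they close: fully open they stand 13 mm farther back than shut.
Start: joints at [1.258, 0.628, 0.038, 1.517, -0.027, 0.996, -0.02], TCP at [158.823, -630.312, 242.313] pointing down, gripper open.
Joint ranges: [-3.06, 3.06], [-0.37, 2.12], [-1.25, 1.32], [0.18, 2.47], [-1.1, 4.24], [0.23, 1.98], [-2.94, 2.94]. Speed limits (rad/s): [2.57, 2.57, 3.14, 3.14, 3.14, 3.14, 3.14].

### API

Orientations are given as [roll, pitch, yaw] about the fixed x, y, z axes, in that order (R = Rz(yaw) Ry(pitch) Rx(roll)).
In Python, from cell import ctrl, eyes, job gives the robot as it stands. The module is installed in compiled form; this text tells all that it offers.
- The arm moves only by the tool carry_out, never from a script. Its argument "moves" is a list of rows, each an object of numbers: "tx", "ty", "tz": the shift along the tool's x, y, z as a fraction of full scale; "twist": the turn about the tool's z as a fraction of full scale; "fingers": the opening, from 0 (shut) to 1 (fully open). In form: [{"tx": .., "ty": .., "tz": .., "twist": .., "fingers": ..}, ...]. A call has 1 to 12 rows; each row shifts and turns the commanded pose from where the row before left it, along the tool's axes as they then stand; what a row does not reach is not made up. Full scale, the value 1, is 0.3 m for a shift and pi rad for a turn. A row lasts 1/8 s, in which the tool goes at most 62.5 mm and 10.7 degrees, less where a joint would pass 70% of its speed; a pose out of reach is approached as far as the arm can. A call with a number of a shift or a turn outside -1 to 1 is refused whole. A call with a gripper value outside its range is refused whole. The fingers move at their own pace and stop on an object; the grip force is fixed at half the most. Time passes only in rows, so rows that do not move let the fingers close. It gives the time, the measured TCP pose, the force, the opening and the grip force at its end, in the units of the state.
- ctrl.read_state(): the state, without advancing time (a new reading comes with each control period).
- eyes.get_image(name): name is "side" or "top" or "wrist"; returns a dict with "color" (480x640x3 uint8, blue, green, red), "fovy" (degrees; the focal length in pixels is half the picture's height over the tangent of half this angle, whatever the lens; pixels are square), "cx", "cy" (the principal point, pixels), "world_from_camera" (4x4, takes a point from camera to world coordinates). Camera axes: x right, y up, looking along -z (the intrinsics and any distortion apply to the point x, -y, -z); pixel columns grow to the right and rows downward; lengths in mm; the calibration is good to about 2 mm. A picture is of the moment at which its call begins. There is no depth.
- job.finish_job(): hands the job in; it is judged then, once.
The state is a dict: "clock": time; "qpos": joint angles; "qd": joint speeds; "tau": joint torques, N m; "eef_pos": TCP position; "tool_rot": TCP orientation; "force": force on the tool from outside, world axes, zero at the start; "torque": the same for the moment, N m; "width": finger opening in mm; "gripper_force": force on a finger pad.
Only numpy, scipy, OpenCV 4.12 (cv2) and the standard library are available. Lean on these libraries where they do the work, as an engineer would, in place of code of your own. Each camera call takes 0.05 s, during which the arm holds its last target. There are 200 camera calls.

### The job

Pick up the steel straightedge by its black grip and lay it flat on the worktop in front of the steel block under the low lamp, with its square long edge (not the graduated one) flush along the block's front face and covering that face from end to end. The block has some play in its guide: press the straightedge against it, pushing the block back until it is firmly home on its rear stop, without forcing it, then let go so that the straightedge stays flush. Do not bump the lamp, and leave the amber bottle and the beaker beside the lamp where they stand.

Things in the scene. Friction and masses are not known exactly. Their poses are not given: they have to be found in the camera images.
- grip_centre (a point): Centre of the straightedge's black upright grip: 30 mm across in y (grasp width, flat faces), 26 mm in x, from 10 to 56 mm above the bar's underside; this centre is 33 mm up, 34 mm behind the true edge. Axes: z up, y along the bar, +x towards the square true edge that must meet the block. A tool gripping across y may lean in the x-z plane.
- edge_left (a point): +y end of the straightedge's true edge, 5 mm above its underside. The straightedge is a loose steel bar, about 0.6 kg, 50 mm (x) x 190 mm (y) x 10 mm high, lying flat; the bevelled edge with graduation lines is on the -x side.
- edge_right (a point): -y end of the straightedge's true edge, at half the bar's thickness (5 mm above its underside), 190 mm from edge_left.
- block_face (a point): Middle of the front face of the steel block, 5 mm above the worktop. Block: 60 mm deep (x), 150 mm long (y), 30 mm high. Axes: y along the face, +x into the block; the straightedge comes from -x, its axes agreeing with these. The block slides along x in a fixed guide at about 3 N; 4 to 14 mm on (not told) it meets a hard stop. Home means 10 to 20 N of push there; 35 N is forcing it.
- lamp: Fixed inspection lamp: level panel, x -45 to +135 mm, y +-125 mm, underside 159, top 189 mm up, on columns at x +118, y +-100 mm (to 205 mm). Origin on the worktop, within 6 mm of the home block's face plane; axes within 0.06 rad of the block's. It overhangs where the straightedge goes: a gripper pointing straight down hits it, one leaning back to -x by 35 to 45 degrees clears it.
- amber_bottle: Bystander: amber glass bottle with a black cap, 62 mm wide, 118 mm high, to the left of the straightedge; origin under its centre.
- spare_beaker: Bystander: clear beaker, 67 mm wide, 74 mm high, past the lamp's +y end; origin under its centre.

How it is judged (in metres and radians):
On the way:
1. the straightedge presses the block home on its stop with more than 7 N (the block slides at 3 N) while its true edge is flush on the face, both ends within 2 mm of its plane (x of edge_left in the frame of block_face between -0.002 and 0.002 m and x of edge_right in the frame of block_face between -0.002 and 0.002 m and y of grip_centre in the frame of block_face between -0.02 and 0.02 m and contact force between straightedge and block above 7 N), for 0.2 s.
At the end, for the whole second after the job is handed in: The straightedge lies flat on the worktop (ends of the edge under 7.5 mm high, tilt under 0.05 rad) with both ends of its true edge within 2 mm of the plane of the block's front face and its grip within 20 mm of the middle of the face (x of edge_left in the frame of block_face between -0.002 and 0.002 m and x of edge_right in the frame of block_face between -0.002 and 0.002 m and y of grip_centre in the frame of block_face between -0.02 and 0.02 m and height (world z) of each of edge_left, edge_right below 0.0075 m and angle between grip_centre's own z axis and vertical below 0.05 rad); the robot touches nothing.
It fails at once if the block is forced: the straightedge presses on it with more than 35 N (contact force between straightedge and block above 35 N).
It fails at once if the lamp is bumped (more than 3 N) (contact force between lamp and anything else above 3 N).
It fails at once if the amber bottle or the beaker is moved by more than 15 mm or tipped (distance of any of amber_bottle, spare_beaker from where it was at the start of the episode above 0.015 m or angle between any of amber_bottle, spare_beaker's own z axis and vertical above 0.3 rad).
It also fails if it takes over 53 s, if anything falls off the work surface, if the arm or the gripper's body presses on something with over 40 N, if the wrist force passes 120 N, or if a joint passes its speed limit or range.

## Working session

There is one attempt and no reset: what is moved stays moved. The work goes in short steps, Python scripts to look and compute and a tool call to move; the robot and the scene stay as the last step left them, time stands still between calls to the robot, and variables do not carry over. Pictures are saved under pics/ and viewed, at most 10 in all, crops included, and the job is handed in when it is done.

Besides the shell and the picture viewer there is one more tool, called after "Emit:" by a JSON object that holds its "fn" and its "kwargs", one argument or row to a line. carry_out: Moves the arm, as the interface text tells. Its arguments: {"type":"object","properties":{"moves":{"type":"array","items":{"type":"object","properties":{"tx":{"type":"number","minimum":-1,"maximum":1},"ty":{"type":"number","minimum":-1,"maximum":1},"tz":{"type":"number","minimum":-1,"maximum":1},"twist":{"type":"number","minimum":-1,"maximum":1},"fingers":{"type":"number"}}}}},"required":["moves"]}

```bash
mkdir -p pics
python3 - <<'E'
from cell import ctrl,eyes,job
import cv2,numpy as np,pickle
s=ctrl.read_state();print(s,ctrl.tips_ahead)
d={}
for n in("side","top","wrist"):
    i=eyes.get_image(n);d[n]=i;cv2.imwrite(f"pics/{n}0.png",i["color"]);print(n,{k:v for k,v in i.items() if k!="color"})
pickle.dump(d,open("d0.pkl","wb"))
E
```

```text
{'clock': 0.0, 'qpos': array([ 1.25820313,  0.62934218,  0.03844318,  1.51838201, -0.02700375,
        0.99629295, -0.01999574]), 'qd': array([-0.00041372,  0.00043794, -0.00120625, -0.00028672, -0.00011522,
        0.00044443,  0.00044885]), 'tau': array([-9.10764065e-04, -5.63410950e+01,  1.22603673e+00, -1.93451214e+01,
        1.10788512e-02,  1.06157022e-02,  3.03111605e-06]), 'eef_pos': array([ 158.67148109, -629.70694002,  241.38716663]), 'tool_rot': array([-3.13968632e+00,  2.28413976e-05,  2.46794138e-01]), 'force': array([ 1.08056981, -0.07834563,  0.02473633]), 'torque': array([ 0.00218954, -0.05579768, -0.03085825]), 'gripper_force': 0.0, 'width': 85.298041886366} 11.0
side {'fovy': 42.44754620585602, 'cx': 322.5769782371414, 'cy': 233.85959488111257, 'world_from_camera': array([[-9.61456517e-01,  9.80785474e-02, -2.56869549e-01,
         1.64755571e+02],
       [-2.74423825e-01, -4.00443412e-01,  8.74263483e-01,
         1.20618448e+03],
       [-1.71152262e-02,  9.11057447e-01,  4.11924018e-01,
         6.34131078e+02],
       [ 0.00000000e+00,  0.00000000e+00,  0.00000
[... 232 characters left out ...]
  [-9.00295491e-01, -3.87022427e-01,  1.99202583e-01,
         1.49040960e+02],
       [ 7.73293096e-03,  4.43349984e-01,  8.96315231e-01,
         9.16928877e+02],
       [ 0.00000000e+00,  0.00000000e+00,  0.00000000e+00,
         1.00000000e+00]])}
wrist {'fovy': 60.29582385085274, 'cx': 313.97595961731406, 'cy': 241.84945655427487, 'world_from_camera': array([[ 2.43822961e-01,  9.31537670e-01,  2.69792388e-01,
         2.26876335e+02],
       [-9.69816023e-01,  2.34969607e-01,  6.51626030e-02,
        -6.12365359e+02],
       [-2.69159199e-03, -2.77537120e-01,  9.60711144e-01,
         3.73740474e+02],
       [ 0.00000000e+00,  0.00000000e+00,  0.00000000e+00,
         1.00000000e+00]])}
```

View pics/side0.png

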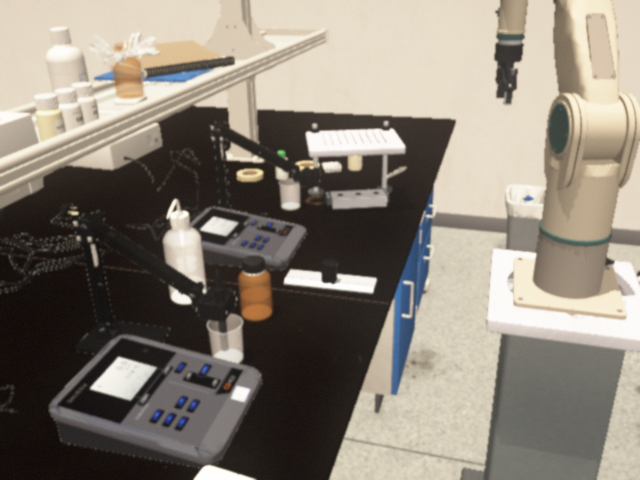

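View pics/top0.png

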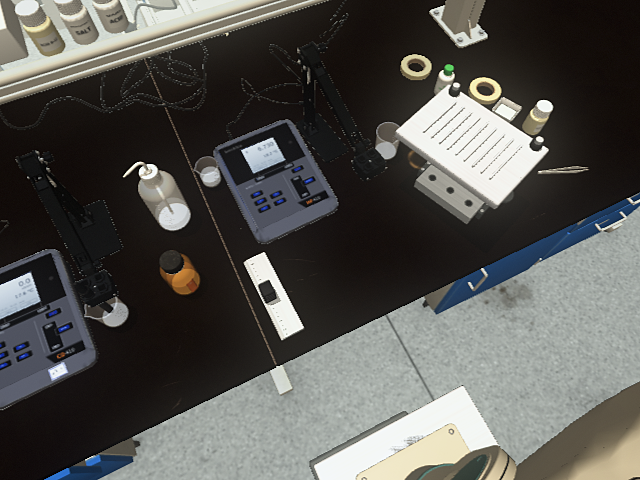

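The side view shows the bar at about (330,281) with its grip at (329,270), and the block at (357,198) under the lamp. In the top view, the bar is at about (273,297) with its grip at (267,292), and the block is at (450,190). The bottle is at (180,272) and the beaker at (387,140).

```bash
cat > h.py <<'E'
import numpy as np,cv2,pickle
def proj(i,P):
    T=np.linalg.inv(i["world_from_camera"]);p=np.atleast_2d(P)@T[:3,:3].T+T[:3,3]
    f=240/np.tan(np.radians(i["fovy"])/2)
    return np.c_[i["cx"]+f*p[:,0]/-p[:,2],i["cy"]-f*p[:,1]/-p[:,2]]
def ray(i,u,v):
    f=240/np.tan(np.radians(i["fovy"])/2);T=i["world_from_camera"]
    d=T[:3,:3]@np.array([(u-i["cx"])/f,-(v-i["cy"])/f,-1]);return T[:3,3],d/np.linalg.norm(d)
def onz(i,u,v,z):
    o,d=ray(i,u,v);return o+d*(z-o[2])/d[2]
def tri(*obs):
    A=0;b=0
    for i,u,v in obs:
        o,d=ray(i,u,v);M=np.eye(3)-np.outer(d,d);A=A+M;b=b+M@o
    return np.linalg.solve(A,b)
def crop(c,x,y,w,h,s):
    m=cv2.resize(c[y:y+h,x:x+w],None,fx=s,fy=s,interpolation=cv2.INTER_CUBIC)
    for k in range(0,w,10): cv2.line(m,(k*s,0),(k*s,12 if (x+k)%50 else 30),(0,255,255),1);(x+k)%50==0 and cv2.putText(m,str(x+k),(k*s+2,28),0,.45,(0,255,255),1)
    for k in range(0,h,10): cv2.line(m,(0,k*s),(12 if (y+k)%50 else 30,k*s),(0,255,255),1);(y+k)%50==0 and cv2.putText(m,str(y+k),(2,k*s+14),0,.45,(0,255,255),1)
    return m
E
python3 - <<'E'
from h import *
d=pickle.load(open("d0.pkl","rb"))
a=crop(d["top"]["color"],240,240,70,110,5);b=crop(d["top"]["color"],400,150,110,80,4)
m=np.zeros((600,800,3),np.uint8);m[:550,:350]=a;m[:320,355:795]=b
c=crop(d["side"]["color"],280,250,100,50,4);m[350:550,355:755]=c
cv2.imwrite("pics/c1.png",m)
e=crop(d["side"]["color"],300,110,120,110,5);cv2.imwrite("pics/c2.png",e)
E
```

```text
(no output)
```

View pics/c1.png

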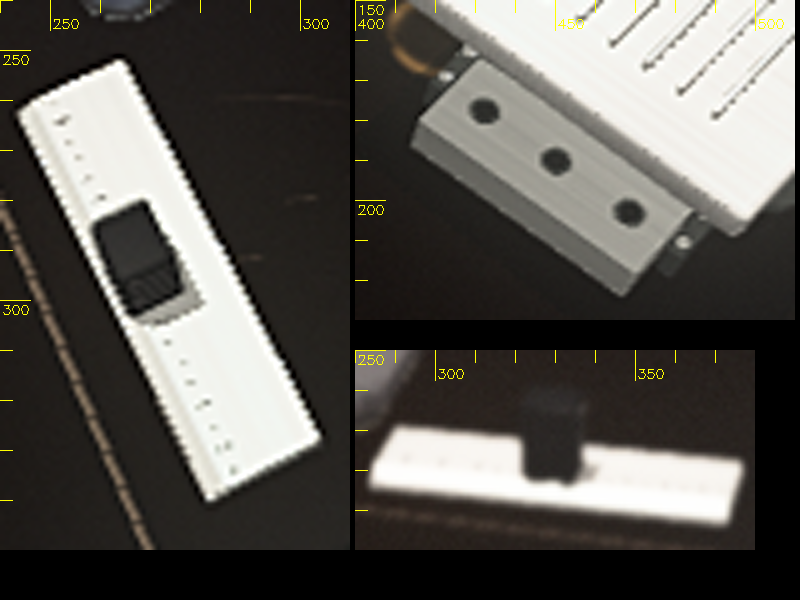

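View pics/c2.png

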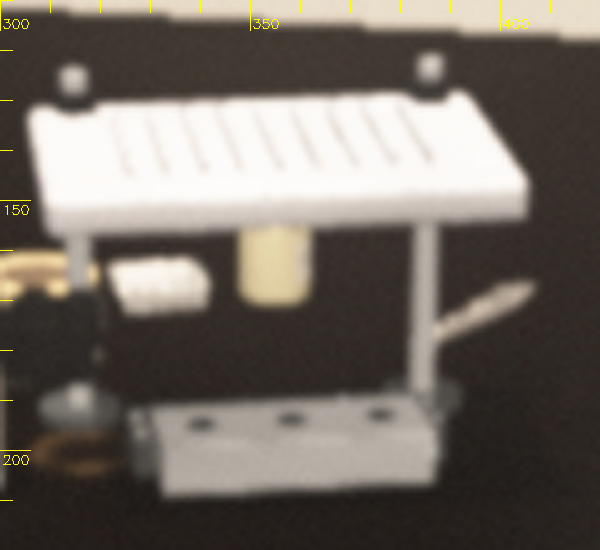

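The crops show corners I can measure. In the top view, the bar's true edge runs (265,252)-(304,327.4) and the bevel edge (243.6,262.4)-(281.6,340). The block's front-bottom edge runs (414.3,186.8)-(467.5,224.3). In the side view, the true edge runs (290,269.3)-(377,278) and the block's front-bottom edge (333,209.4)-(386.6,206.7).

Run:
```python
from h import *
np.set_printoptions(precision=1,suppress=True)
d=pickle.load(open("d0.pkl","rb"));T=d["top"];S=d["side"]
for n,t,s,z in [("edge far end",(265,252),(290,269.3),10),("edge near",(304,327.4),(377,278),10),
 ("blk FB L",(414.3,186.8),(386.6,206.7),0),("blk FB R",(467.5,224.3),(333,209.4),0),
 ("blk FB sw",(414.3,186.8),(333,209.4),0),("blk FB sw",(467.5,224.3),(386.6,206.7),0),
 ("blk FT",(416.3,179.5),(331.4,199.4),30),("blk FT",(469.3,215.5),(387.4,196),30)]:
    print(n,tri((T,*t),(S,*s)),"top@z",onz(T,*t,z),"side@z",onz(S,*s,z))
print("bevel",onz(T,243.6,262.4,5),onz(T,281.6,340,5))
print("blk TB",onz(T,431.25,165,30),onz(T,484.5,201.75,30))
print("grip top c",onz(T,240+132/5,240+237/5,56), "side grip top",onz(S,280+(557-355)/4,250+(397-350)/4,56))
print("bottle base side",onz(S,256,312,0),"lampcorners top z189",[onz(T,*p,189) for p in[(396,133),(495,202),(548,152),(452,90)]])
```

```text
edge far end [570.8  77.2   8.7] top@z [568.7  77.3  10. ] side@z [571.5  78.8  10. ]
edge near [381.1  70.6   9.6] top@z [381.6  70.6  10. ] side@z [380.2  71.6  10. ]
blk FB L [ 477.2 -256.7   67.6] top@z [ 577.6 -304.6    0. ] side@z [ 439.  -355.6    0. ]
blk FB R [ 527.1 -382.4  -43.7] top@z [ 439.6 -361.9    0. ] side@z [ 577.  -302.2    0. ]
blk FB sw [ 578.  -305.2   -1.2] top@z [ 577.6 -304.6    0. ] side@z [ 577.  -302.2    0. ]
blk FB sw [ 440.5 -363.7   -3.2] top@z [ 439.6 -361.9    0. ] side@z [ 439.  -355.6    0. ]
blk FT [ 581.2 -305.7   27. ] top@z [ 578.5 -304.1   30. ] side@z [ 580.4 -299.3   30. ]
blk FT [ 442.2 -360.1   30.9] top@z [ 446.7 -361.1   30. ] side@z [ 438.3 -359.5   30. ]
bevel [568.2 127.7   5. ] [379.1 121.    5. ]
blk TB [ 598.2 -356.4   30. ] [ 461.5 -411.7   30. ]
grip top c [474.9 107.9  56. ] side grip top [471.  109.6  56. ]
bottle base side [584.9 247.6   0. ] lampcorners top z189 [array([ 612.9, -243.1,  189. ]), array([ 395.8, -328.3,  189. ]), array([ 444.9, -487.9,  189. ]), array([ 661.1, -406. ,  189. ])]
```

Emit:
{"fn": "carry_out", "kwargs": {
  "moves": [
    {"tx": 0.1,"ty": -0.12,"fingers": 1},
    {"tx": 0.1,"ty": -0.12,"fingers": 1},
    {"tx": 0.1,"ty": -0.12,"fingers": 1},
    {"tx": 0.1,"ty": -0.12,"fingers": 1},
    {"tx": 0.1,"ty": -0.12,"fingers": 1},
    {"tx": 0.1,"ty": -0.12,"fingers": 1},
    {"tx": 0.1,"ty": -0.12,"fingers": 1},
    {"tx": 0.1,"ty": -0.12,"fingers": 1},
    {"tx": 0.1,"ty": -0.12,"fingers": 1}
  ]
}}

```text
validation failed for argument at $.mo...
```

Emit:
{"fn": "carry_out", "kwargs": {
  "moves": [
    {"tx": 0.1,"ty": -0.12,"tz": 0,"twist": 0,"fingers": 1},
    {"tx": 0.1,"ty": -0.12,"tz": 0,"twist": 0,"fingers": 1},
    {"tx": 0.1,"ty": -0.12,"tz": 0,"twist": 0,"fingers": 1},
    {"tx": 0.1,"ty": -0.12,"tz": 0,"twist": 0,"fingers": 1},
    {"tx": 0.1,"ty": -0.12,"tz": 0,"twist": 0,"fingers": 1},
    {"tx": 0.1,"ty": -0.12,"tz": 0,"twist": 0,"fingers": 1},
    {"tx": 0.1,"ty": -0.12,"tz": 0,"twist": 0,"fingers": 1},
    {"tx": 0.1,"ty": -0.12,"tz": 0,"twist": 0,"fingers": 1},
    {"tx": 0.1,"ty": -0.12,"tz": 0,"twist": 0,"fingers": 1}
  ]
}}

```text
clock: 1.27
eef_pos: [342.0, -248.8, 242.4]
tool_rot: [3.141, -0.0, 0.247]
force: [1.3, -0.1, -0.1]
width: 85.3
gripper_force: 0.0
```

Emit:
{"fn": "carry_out", "kwargs": {
  "moves": [
    {"tx": 0.09,"ty": -0.131,"tz": 0,"twist": 0,"fingers": 1},
    {"tx": 0.09,"ty": -0.131,"tz": 0,"twist": 0,"fingers": 1},
    {"tx": 0.09,"ty": -0.131,"tz": 0,"twist": 0,"fingers": 1},
    {"tx": 0.09,"ty": -0.131,"tz": 0,"twist": 0,"fingers": 1},
    {"tx": 0.09,"ty": -0.131,"tz": 0,"twist": 0,"fingers": 1},
    {"tx": 0.09,"ty": -0.131,"tz": 0,"twist": 0,"fingers": 1},
    {"tx": 0.09,"ty": -0.131,"tz": 0,"twist": 0,"fingers": 1},
    {"tx": 0.09,"ty": -0.131,"tz": 0,"twist": 0,"fingers": 1}
  ]
}}

```text
clock: 2.28
eef_pos: [474.5, 108.9, 242.3]
tool_rot: [3.141, 0.0, 0.247]
force: [1.0, 0.3, -1.3]
width: 85.2
gripper_force: 0.0
```

Emit:
{"fn": "carry_out", "kwargs": {
  "moves": [
    {"tx": 0,"ty": 0,"tz": 0,"twist": -0.054,"fingers": 1},
    {"tx": 0,"ty": 0,"tz": 0,"twist": -0.054,"fingers": 1},
    {"tx": 0,"ty": 0,"tz": 0,"twist": -0.054,"fingers": 1},
    {"tx": 0,"ty": 0,"tz": 0,"twist": -0.054,"fingers": 1},
    {"tx": 0,"ty": 0,"tz": 0,"twist": -0.054,"fingers": 1},
    {"tx": 0,"ty": 0,"tz": 0,"twist": -0.054,"fingers": 1},
    {"tx": 0,"ty": 0,"tz": 0,"twist": -0.054,"fingers": 1},
    {"tx": 0,"ty": 0,"tz": 0,"twist": -0.054,"fingers": 1},
    {"tx": 0,"ty": 0,"tz": 0,"twist": 0,"fingers": 1}
  ]
}}

```text
clock: 3.4
eef_pos: [474.0, 107.2, 242.1]
tool_rot: [-3.141, -0.0, 1.602]
force: [0.2, -0.7, 0.3]
width: 85.0
gripper_force: 0.0
```

Run:
```python
from cell import ctrl,eyes
from h import *
s=ctrl.read_state();print(s["eef_pos"],s["tool_rot"],s["qpos"],s["clock"])
i=eyes.get_image("wrist");pickle.dump(i,open("w1.pkl","wb"));m=cv2.resize(i["color"],(800,600))
P=[[474.5,108.5,56],[570.5,78,10],[381,71,10]];print(proj(i,P))
cv2.imwrite("pics/w1.png",m)
```

```text
[474.04728234 107.24268628 242.13873417] [-3.14110535e+00 -2.14511844e-04  1.60185617e+00] [ 0.05747642  0.42765317 -0.46970902  1.9532255   0.25922251  0.81969714
 -0.52327044] 3.4
[[315.0688304  215.02114902]
 [418.62137796 239.97486927]
 [211.80534991 241.21502537]]
```

View pics/w1.png

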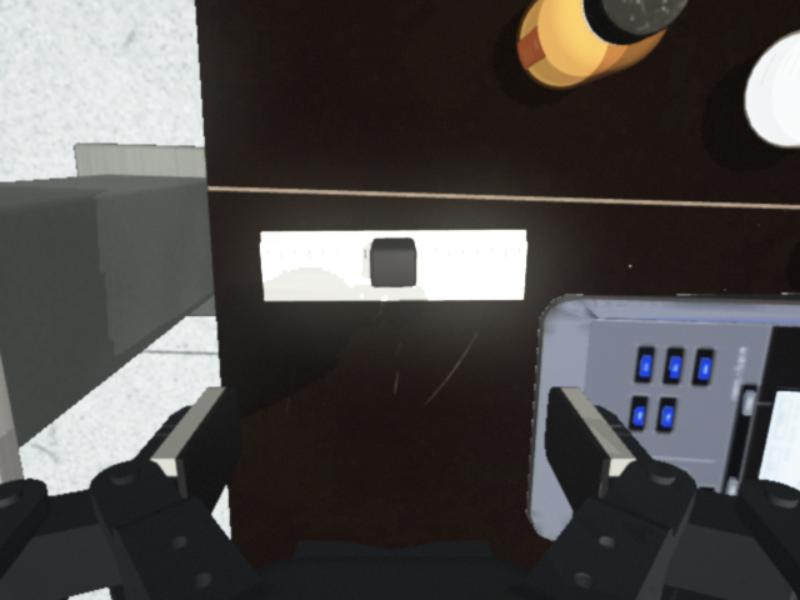

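The wrist view shows the bar's true edge at (265,300)-(526,300) and the grip at (394,265). That matches the projection to about 1 px, and the tool is aligned.

Emit:
{"fn": "carry_out", "kwargs": {
  "moves": [
    {"tx": 0.004,"ty": 0.002,"tz": 0.12,"twist": 0,"fingers": 1},
    {"tx": 0,"ty": 0,"tz": 0.12,"twist": 0,"fingers": 1},
    {"tx": 0,"ty": 0,"tz": 0.12,"twist": 0,"fingers": 1},
    {"tx": 0,"ty": 0,"tz": 0.12,"twist": 0,"fingers": 1},
    {"tx": 0,"ty": 0,"tz": 0.12,"twist": 0,"fingers": 1},
    {"tx": 0,"ty": 0,"tz": 0.06,"twist": 0,"fingers": 1},
    {"tx": 0,"ty": 0,"tz": 0.04,"twist": 0,"fingers": 1},
    {"tx": 0,"ty": 0,"tz": 0.02,"twist": 0,"fingers": 1},
    {"tx": 0,"ty": 0,"tz": 0,"twist": 0,"fingers": 1}
  ]
}}

```text
clock: 4.58
eef_pos: [474.9, 108.7, 26.5]
tool_rot: [3.141, 0.0, 1.603]
force: [-0.1, -0.2, 0.2]
width: 85.2
gripper_force: 0.0
```

Emit:
{"fn": "carry_out", "kwargs": {
  "moves": [
    {"tx": 0,"ty": 0,"tz": 0,"twist": 0,"fingers": 0},
    {"tx": 0,"ty": 0,"tz": 0,"twist": 0,"fingers": 0},
    {"tx": 0,"ty": 0,"tz": 0,"twist": 0,"fingers": 0},
    {"tx": 0,"ty": 0,"tz": 0,"twist": 0,"fingers": 0},
    {"tx": 0,"ty": 0,"tz": 0,"twist": 0,"fingers": 0},
    {"tx": 0,"ty": 0,"tz": 0,"twist": 0,"fingers": 0},
    {"tx": 0,"ty": 0,"tz": 0,"twist": 0,"fingers": 0},
    {"tx": 0,"ty": 0,"tz": 0,"twist": 0,"fingers": 0}
  ]
}}

```text
clock: 5.58
eef_pos: [474.9, 108.7, 26.8]
tool_rot: [3.141, 0.0, 1.604]
force: [-1.2, -0.5, 5.9]
width: 29.2
gripper_force: 61.3
```

Run:
```python
from h import *
np.set_printoptions(precision=0,suppress=True)
T=pickle.load(open("d0.pkl","rb"))["top"]
for n,u,v,z in[("meter low corner L",262,242,40),("meter low R",340,208,40),("meter upL",215,150,60),("boom head",372,172,30),("boom head hi",372,172,80),("boom tip",385,168,50),("beaker base",388,155,0)]:print(n,onz(T,u,v,z))
x=np.array([.381,-.925,0]);y=np.array([.925,.381,0]);f=np.array([509,-332.7,0])
for e in(-85,-50,0):print(e,[proj(T,f+x*a+y*b) .round() for a,b in((e,95),(e-50,95),(e-50,-95))])
```

```text
meter low corner L [579.  76.  40.]
meter low R [ 582. -109.   40.]
meter upL [831.  86.  60.]
boom head [ 641. -222.   30.]
boom head hi [ 613. -201.   80.]
boom tip [ 626. -246.   50.]
beaker base [ 684. -294.    0.]
-85 [array([[385., 205.]]), array([[371., 219.]]), array([[440., 271.]])]
-50 [array([[394., 195.]]), array([[381., 209.]]), array([[449., 260.]])]
0 [array([[407., 182.]]), array([[394., 195.]]), array([[462., 245.]])]
```

Emit:
{"fn": "carry_out", "kwargs": {
  "moves": [
    {"tx": 0,"ty": 0,"tz": -0.03,"twist": 0,"fingers": 0},
    {"tx": 0,"ty": 0,"tz": -0.07,"twist": 0,"fingers": 0},
    {"tx": 0,"ty": 0,"tz": -0.1,"twist": 0,"fingers": 0},
    {"tx": 0,"ty": 0,"tz": -0.1,"twist": 0,"fingers": 0},
    {"tx": 0,"ty": 0,"tz": -0.1,"twist": 0,"fingers": 0},
    {"tx": 0,"ty": 0,"tz": 0,"twist": 0,"fingers": 0}
  ]
}}

```text
clock: 6.32
eef_pos: [475.7, 108.8, 147.7]
tool_rot: [3.138, -0.001, 1.603]
force: [0.8, 0.4, -7.2]
width: 29.3
gripper_force: 60.6
```

Emit:
{"fn": "carry_out", "kwargs": {
  "moves": [
    {"tx": -0.06,"ty": -0.06,"tz": 0,"twist": 0,"fingers": 0},
    {"tx": -0.11,"ty": -0.06,"tz": 0,"twist": 0,"fingers": 0},
    {"tx": -0.13,"ty": 0,"tz": 0,"twist": 0,"fingers": 0},
    {"tx": -0.13,"ty": 0,"tz": 0,"twist": 0,"fingers": 0},
    {"tx": -0.13,"ty": 0,"tz": 0,"twist": 0,"fingers": 0},
    {"tx": -0.13,"ty": 0,"tz": 0,"twist": 0,"fingers": 0},
    {"tx": -0.13,"ty": 0,"tz": 0,"twist": 0,"fingers": 0},
    {"tx": -0.13,"ty": 0.02,"tz": 0,"twist": 0,"fingers": 0},
    {"tx": -0.1,"ty": 0.02,"tz": 0,"twist": 0,"fingers": 0},
    {"tx": -0.05,"ty": 0.005,"tz": 0,"twist": 0,"fingers": 0}
  ]
}}

```text
clock: 7.58
eef_pos: [462.0, -223.4, 144.6]
tool_rot: [-3.139, -0.001, 1.601]
force: [0.3, 0.6, -7.2]
width: 29.1
gripper_force: 61.0
```

Emit:
{"fn": "carry_out", "kwargs": {
  "moves": [
    {"tx": 0,"ty": 0,"tz": 0,"twist": -0.03,"fingers": 0},
    {"tx": 0,"ty": 0,"tz": 0,"twist": -0.04,"fingers": 0},
    {"tx": 0,"ty": 0,"tz": 0,"twist": -0.04,"fingers": 0},
    {"tx": 0,"ty": 0,"tz": 0,"twist": -0.004,"fingers": 0},
    {"tx": 0,"ty": 0,"tz": 0,"twist": 0,"fingers": 0}
  ]
}}

```text
clock: 8.2
eef_pos: [462.7, -221.3, 145.8]
tool_rot: [-3.141, -0.001, 1.961]
force: [0.7, -0.0, -6.7]
width: 29.2
gripper_force: 60.9
```

Emit:
{"fn": "carry_out", "kwargs": {
  "moves": [
    {"tx": 0,"ty": 0,"tz": 0.1,"twist": 0,"fingers": 0},
    {"tx": 0,"ty": 0,"tz": 0.1,"twist": 0,"fingers": 0},
    {"tx": 0,"ty": 0,"tz": 0.1,"twist": 0,"fingers": 0},
    {"tx": 0,"ty": 0,"tz": 0.06,"twist": 0,"fingers": 0},
    {"tx": 0,"ty": 0,"tz": 0.02,"twist": 0,"fingers": 0},
    {"tx": 0,"ty": 0,"tz": 0.01,"twist": 0,"fingers": 0},
    {"tx": 0,"ty": 0,"tz": 0,"twist": 0,"fingers": 0}
  ]
}}

```text
clock: 9.07
eef_pos: [463.6, -222.0, 29.8]
tool_rot: [3.141, 0.001, 1.962]
force: [-0.8, -0.5, -6.8]
width: 29.3
gripper_force: 60.8
```

Run:
```python
from cell import ctrl,eyes
from h import *
i=eyes.get_image("top");s=eyes.get_image("side");pickle.dump((i,s),open("d2.pkl","wb"))
m=np.zeros((600,800,3),np.uint8)
a=crop(i["color"],360,100,160,190,3);m[:570,:480]=a
b=crop(s["color"],310,180,105,60,3);m[:180,485:800]=b
cv2.imwrite("pics/c3.png",m)
```

```text
(no output)
```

View pics/c3.png

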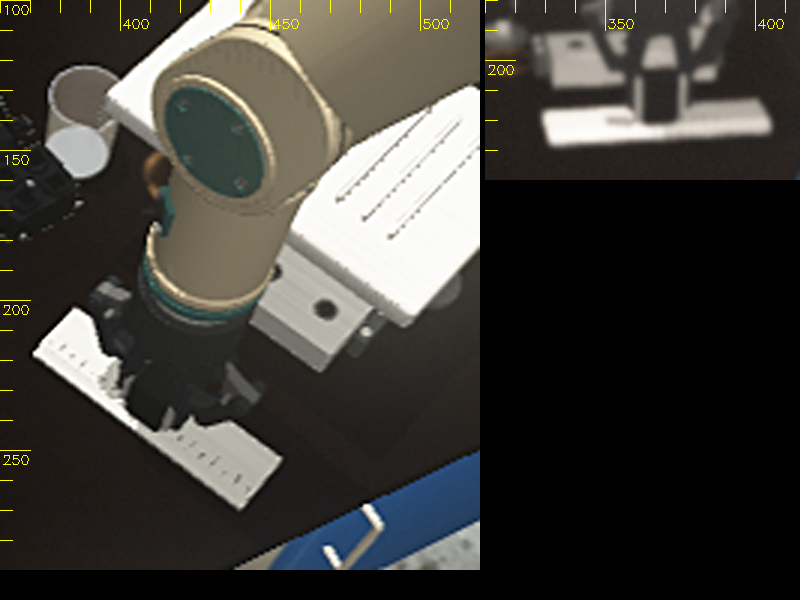

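The bar is held just above the worktop, parallel to the block. Its bevel edge runs (371,218)-(440,270), which matches the plan. I'll set it down and release.

Emit:
{"fn": "carry_out", "kwargs": {
  "moves": [
    {"tx": 0,"ty": 0,"tz": 0.006,"twist": 0,"fingers": 0},
    {"tx": 0,"ty": 0,"tz": 0.005,"twist": 0,"fingers": 0},
    {"tx": 0,"ty": 0,"tz": 0,"twist": 0,"fingers": 0}
  ]
}}

```text
clock: 9.55
eef_pos: [463.3, -222.1, 26.8]
tool_rot: [3.141, 0.001, 1.962]
force: [-1.6, 1.7, 5.1]
width: 29.7
gripper_force: 62.2
```

Emit:
{"fn": "carry_out", "kwargs": {
  "moves": [
    {"tx": 0,"ty": 0,"tz": 0,"twist": 0,"fingers": 1},
    {"tx": 0,"ty": 0,"tz": 0,"twist": 0,"fingers": 1},
    {"tx": 0,"ty": 0,"tz": 0,"twist": 0,"fingers": 1},
    {"tx": 0,"ty": 0,"tz": 0,"twist": 0,"fingers": 1},
    {"tx": 0,"ty": 0,"tz": -0.1,"twist": 0,"fingers": 1},
    {"tx": 0,"ty": 0,"tz": -0.1,"twist": 0,"fingers": 1},
    {"tx": 0,"ty": 0,"tz": -0.06,"twist": 0,"fingers": 1},
    {"tx": 0.1,"ty": 0,"tz": 0,"twist": 0,"fingers": 1},
    {"tx": 0.12,"ty": 0,"tz": 0,"twist": 0,"fingers": 1},
    {"tx": 0.107,"ty": 0,"tz": 0,"twist": 0,"fingers": 1}
  ]
}}

```text
clock: 10.8
eef_pos: [425.3, -130.2, 104.1]
tool_rot: [3.141, -0.0, 1.962]
force: [0.5, -0.3, -0.1]
width: 85.4
gripper_force: 0.0
```

Emit:
{"fn": "carry_out", "kwargs": {
  "moves": [
    {"tx": 0,"ty": 0,"tz": 0,"twist": 0.05,"fingers": 1},
    {"tx": 0,"ty": 0,"tz": 0,"twist": 0.05,"fingers": 1},
    {"tx": 0,"ty": 0,"tz": 0,"twist": 0.05,"fingers": 1},
    {"tx": 0,"ty": 0,"tz": 0,"twist": 0.05,"fingers": 1},
    {"tx": 0,"ty": 0,"tz": 0,"twist": 0.05,"fingers": 1},
    {"tx": 0,"ty": 0,"tz": 0,"twist": 0.05,"fingers": 1},
    {"tx": 0,"ty": 0,"tz": 0,"twist": 0.05,"fingers": 1},
    {"tx": 0,"ty": 0,"tz": 0,"twist": 0.05,"fingers": 1},
    {"tx": 0,"ty": 0,"tz": 0,"twist": 0.05,"fingers": 1},
    {"tx": 0,"ty": 0,"tz": 0,"twist": 0.05,"fingers": 1},
    {"tx": 0,"ty": 0,"tz": 0,"twist": 0,"fingers": 1}
  ]
}}

```text
clock: 12.18
eef_pos: [425.8, -131.0, 104.0]
tool_rot: [3.141, 0.0, 0.393]
force: [0.0, -0.4, -0.0]
width: 85.3
gripper_force: 0.0
```

Run:
```python
from cell import ctrl,eyes
from h import *
i=eyes.get_image("top");s=eyes.get_image("side");pickle.dump((i,s),open("d3.pkl","wb"))
m=np.zeros((600,800,3),np.uint8)
a=crop(i["color"],355,150,125,135,4);m[:540,:500]=a
b=crop(s["color"],320,180,95,50,3);m[:150,505:790]=b
cv2.imwrite("pics/c4.png",m)
q=ctrl.read_state();print(q["eef_pos"],q["tool_rot"],q["qpos"])
```

```text
[ 425.81466975 -131.06774302  104.03917347] [ 3.14153815e+00 -9.46032464e-05  3.94441475e-01] [ 0.26780809  0.58934119 -0.04611381  2.19357491  0.07277798  0.35993214
 -1.01501644]
```

View pics/c4.png

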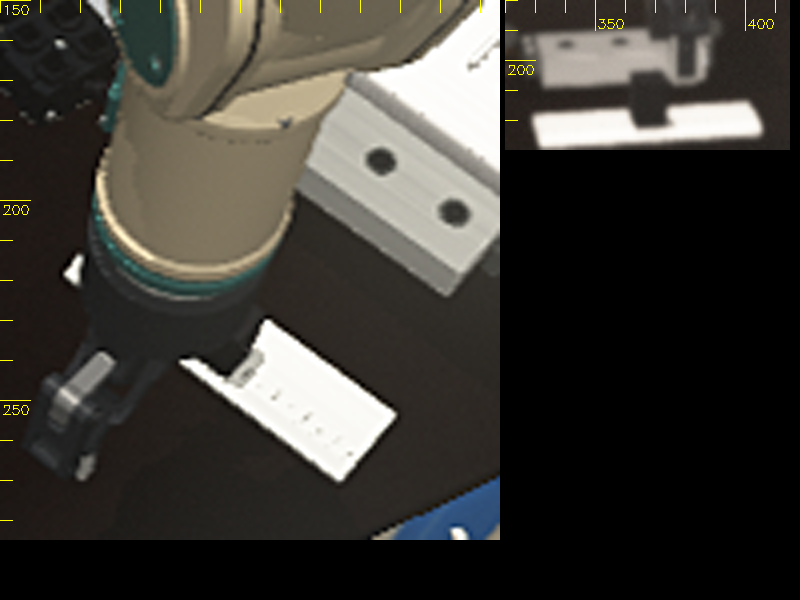

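The bar lies flat and parallel to the block, with the open fingers behind it. I'll descend and probe for the worktop.

Emit:
{"fn": "carry_out", "kwargs": {
  "moves": [
    {"tx": 0,"ty": 0,"tz": 0.08,"twist": 0,"fingers": 1},
    {"tx": 0,"ty": 0,"tz": 0.1,"twist": 0,"fingers": 1},
    {"tx": 0,"ty": 0,"tz": 0.07,"twist": 0,"fingers": 1},
    {"tx": 0,"ty": 0,"tz": 0.04,"twist": 0,"fingers": 1},
    {"tx": 0,"ty": 0,"tz": 0.01,"twist": 0,"fingers": 1},
    {"tx": 0,"ty": 0,"tz": 0,"twist": 0,"fingers": 1}
  ]
}}

```text
clock: 13.02
eef_pos: [423.6, -131.9, 21.9]
tool_rot: [-3.139, 0.008, 0.393]
force: [-0.4, 0.0, 0.4]
width: 85.6
gripper_force: 0.0
```

Emit:
{"fn": "carry_out", "kwargs": {
  "moves": [
    {"tx": 0,"ty": 0,"tz": 0.01,"twist": 0,"fingers": 1},
    {"tx": 0,"ty": 0,"tz": 0,"twist": 0,"fingers": 1}
  ]
}}

```text
clock: 13.28
eef_pos: [423.8, -131.9, 19.3]
tool_rot: [-3.14, 0.007, 0.393]
force: [-0.2, -0.1, 0.2]
width: 85.3
gripper_force: 0.0
```

Emit:
{"fn": "carry_out", "kwargs": {
  "moves": [
    {"tx": 0,"ty": 0,"tz": 0.01,"twist": 0,"fingers": 1},
    {"tx": 0,"ty": 0,"tz": 0,"twist": 0,"fingers": 1}
  ]
}}

```text
clock: 13.52
eef_pos: [423.8, -131.9, 16.3]
tool_rot: [-3.14, 0.007, 0.393]
force: [-0.1, 0.0, 0.1]
width: 85.6
gripper_force: 0.0
```

Emit:
{"fn": "carry_out", "kwargs": {
  "moves": [
    {"tx": 0,"ty": 0.03,"tz": 0.01,"twist": 0,"fingers": 1},
    {"tx": 0,"ty": 0,"tz": 0,"twist": 0,"fingers": 1}
  ]
}}

```text
clock: 13.78
eef_pos: [427.5, -141.3, 13.0]
tool_rot: [-3.141, 0.007, 0.39]
force: [-0.0, 0.3, 0.7]
width: 85.4
gripper_force: 0.0
```

Emit:
{"fn": "carry_out", "kwargs": {
  "moves": [
    {"tx": 0,"ty": 0,"tz": 0.007,"twist": 0,"fingers": 1},
    {"tx": 0,"ty": 0,"tz": 0,"twist": 0,"fingers": 1}
  ]
}}

```text
clock: 14.02
eef_pos: [426.8, -140.1, 10.9]
tool_rot: [-3.14, 0.008, 0.392]
force: [0.1, 0.3, -0.0]
width: 85.3
gripper_force: 0.0
```

Run:
```python
from cell import ctrl,eyes
from h import *
s=eyes.get_image("side");i=eyes.get_image("wrist")
m=np.zeros((600,800,3),np.uint8)
b=crop(s["color"],315,150,110,80,5);m[:400,:550]=b
m[400:600,:267]=cv2.resize(i["color"],(267,200))
cv2.imwrite("pics/c5.png",m)
q=ctrl.read_state();print(q["eef_pos"],q["tool_rot"],q["qpos"]);print(proj(s,[q["eef_pos"],[q["eef_pos"][0],q["eef_pos"][1],0]]))
```

```text
[ 426.93421404 -140.06979077   10.97470697] [-3.13993379  0.0077123   0.39224089] [ 0.42842709  0.80360583 -0.25916138  2.20623991  0.88799968  0.24434292
 -1.80668145]
[[375.29179721 235.06119177]
 [375.21061095 239.16181769]]
```

View pics/c5.png

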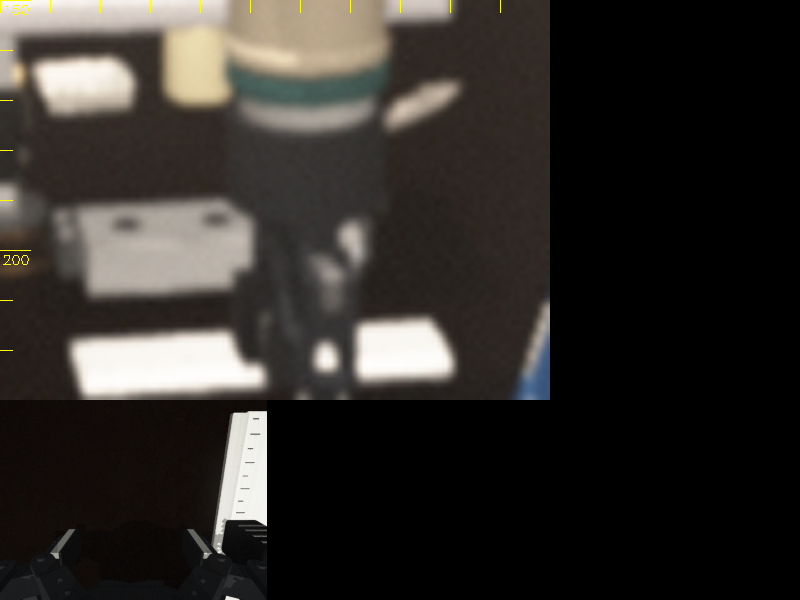

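Emit:
{"fn": "carry_out", "kwargs": {
  "moves": [
    {"tx": 0,"ty": 0.02,"tz": 0.01,"twist": 0,"fingers": 1},
    {"tx": 0,"ty": 0,"tz": 0,"twist": 0,"fingers": 1}
  ]
}}

```text
clock: 14.38
eef_pos: [429.5, -145.7, 8.0]
tool_rot: [-3.14, 0.007, 0.392]
force: [0.2, 1.1, 3.1]
width: 85.5
gripper_force: 1.5
```

Emit:
{"fn": "carry_out", "kwargs": {
  "moves": [
    {"tx": 0,"ty": 0,"tz": 0.01,"twist": 0,"fingers": 1},
    {"tx": 0,"ty": 0,"tz": 0,"twist": 0,"fingers": 1}
  ]
}}

```text
clock: 14.62
eef_pos: [429.7, -144.7, 6.4]
tool_rot: [-3.141, 0.006, 0.394]
force: [-4.3, 5.8, 20.3]
width: 85.8
gripper_force: 7.4
```

Emit:
{"fn": "carry_out", "kwargs": {
  "moves": [
    {"tx": 0,"ty": 0,"tz": 0.007,"twist": 0,"fingers": 1},
    {"tx": 0,"ty": 0,"tz": 0,"twist": 0,"fingers": 1}
  ]
}}

```text
clock: 14.88
eef_pos: [429.8, -144.3, 5.7]
tool_rot: [3.141, 0.005, 0.395]
force: [-7.5, 9.2, 36.8]
width: 85.3
gripper_force: 11.4
```

Emit:
{"fn": "carry_out", "kwargs": {
  "moves": [
    {"tx": 0,"ty": 0,"tz": -0.02,"twist": 0,"fingers": 1},
    {"tx": 0,"ty": 0,"tz": 0,"twist": 0,"fingers": 1}
  ]
}}

```text
clock: 15.12
eef_pos: [429.7, -146.3, 9.1]
tool_rot: [-3.141, 0.007, 0.391]
force: [0.5, 0.2, 1.1]
width: 85.4
gripper_force: 0.0
```

Run:
```python
from cell import ctrl,eyes
from h import *
i=eyes.get_image("wrist");pickle.dump(i,open("w2.pkl","wb"))
m=crop(i["color"],400,0,240,480,1);m=cv2.resize(i["color"][:,380:],None,fx=1.25,fy=1.25)
t=crop(eyes.get_image("top")["color"],360,200,100,100,4)
M=np.zeros((600,800,3),np.uint8);M[:600,:m.shape[1]]=m;M[:400,400:]=t
cv2.imwrite("pics/c6.png",M)
q=ctrl.read_state();print(q["eef_pos"],q["force"])
```

```text
[ 429.3138454 -146.2380988    8.5952485] [ 0.82599527 -0.57717644  0.01094543]
```

View pics/c6.png

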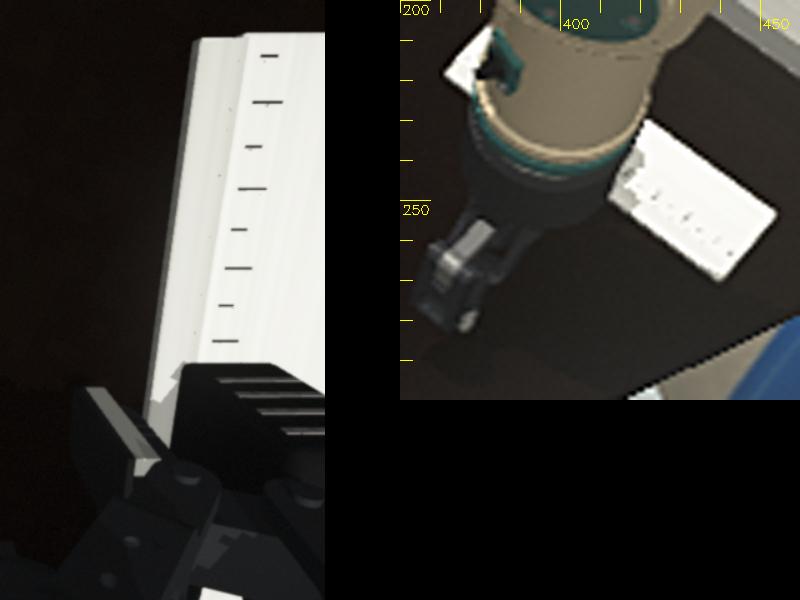

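The wrist view shows the pad tip beside the bar's small vertical rear edge. The grip is at (190,365)-(175,455), and the finger's knuckle at (185,480) is close to it. I'll check the knuckle height.

Run:
```python
from cell import ctrl
from h import *
np.set_printoptions(precision=1,suppress=True)
i=pickle.load(open("w2.pkl","rb"));q=ctrl.read_state();p=q["eef_pos"];a=q["tool_rot"][2]
X=np.array([np.cos(a),np.sin(a),0]);Y=np.array([np.sin(a),-np.cos(a),0])
def loc(u,v,xoff=None,yoff=None):
    o,d=ray(i,380+u/1.25,v/1.25)
    n,c=(X,xoff) if xoff is not None else (Y,yoff)
    t=(c-(o-p)@n)/(d@n);w=o+t*d;return np.array([(w-p)@X,(w-p)@Y,w[2]])
# front faces of finger at tool x=+11: 
for n,u,v in[("tip inner top",88,388),("pad inner other",135,475),("pad bottom back",160,460),("knuckle R",220,495),("pin",187,480),("body white",215,580)]:
    print(n,"x=11:",loc(u,v,11),"x=0:",loc(u,v,0))
for n,u,v,z in[("bar rear far",192,42,5),("bar rear near",145,415,5),("grip top-left",185,365,56),("grip bot-left",172,455,10)]:
    w=onz(i,380+u/1.25,v/1.25,z);print(n,w,(w-p)@X,(w-p)@Y)
```

```text
tip inner top x=11: [11.  44.8 16. ] x=0: [ 0.  52.9 -6.6]
pad inner other x=11: [11.  41.9 54.2] x=0: [-0.  49.5 38.4]
pad bottom back x=11: [11.  49.  49.1] x=0: [-0.  57.9 32.5]
knuckle R x=11: [11.  55.  60.2] x=0: [-0.  65.  45.6]
pin x=11: [11.  51.2 55.7] x=0: [-0.  60.5 40.3]
body white x=11: [11.  43.4 79.7] x=0: [ 0.  51.3 68.6]
bar rear far [ 543.  -169.7    5. ] 96.18903602709439 65.06935886959057
bar rear near [ 451.8 -208.6    5. ] -3.0328543020409073 66.23444146825113
grip top-left [ 479.6 -176.5   56. ] 34.91194164902066 47.163496005195974
grip bot-left [ 445.  -218.9   10. ] -13.187626497182404 73.20673356378404
```

The knuckle stands out beyond the pad at the height of the grip's top, so pushing on the grip would tip the bar. I'll push low on the rear edge instead, alternating about 32 mm either side of the grip.

Emit:
{"fn": "carry_out", "kwargs": {
  "moves": [
    {"tx": 0.06,"ty": 0,"tz": 0,"twist": 0,"fingers": 1},
    {"tx": 0.055,"ty": 0,"tz": 0,"twist": 0,"fingers": 1},
    {"tx": 0,"ty": 0.03,"tz": 0,"twist": 0,"fingers": 1},
    {"tx": 0,"ty": 0.03,"tz": 0,"twist": 0,"fingers": 1},
    {"tx": 0,"ty": 0.03,"tz": 0,"twist": 0,"fingers": 1},
    {"tx": 0,"ty": 0,"tz": 0,"twist": 0,"fingers": 1}
  ]
}}

```text
clock: 15.98
eef_pos: [471.3, -159.1, 8.5]
tool_rot: [-3.141, 0.008, 0.39]
force: [0.2, 0.9, 0.3]
width: 85.7
gripper_force: 0.0
```

Emit:
{"fn": "carry_out", "kwargs": {
  "moves": [
    {"tx": 0,"ty": -0.07,"tz": 0,"twist": 0,"fingers": 1},
    {"tx": -0.1,"ty": 0,"tz": 0,"twist": 0,"fingers": 1},
    {"tx": -0.115,"ty": 0,"tz": 0,"twist": 0,"fingers": 1},
    {"tx": 0,"ty": 0.07,"tz": 0,"twist": 0,"fingers": 1},
    {"tx": 0,"ty": 0.02,"tz": 0,"twist": 0,"fingers": 1},
    {"tx": 0,"ty": 0.02,"tz": 0,"twist": 0,"fingers": 1},
    {"tx": 0,"ty": 0,"tz": 0,"twist": 0,"fingers": 1}
  ]
}}

```text
clock: 16.85
eef_pos: [415.5, -191.8, 9.4]
tool_rot: [-3.138, 0.008, 0.393]
force: [-2.2, 3.9, 6.3]
width: 85.6
gripper_force: 3.6
```

Run:
```python
from cell import ctrl,eyes
from h import *
q=ctrl.read_state();print(q["eef_pos"],q["tool_rot"],q["force"],q["qpos"])
i=eyes.get_image("wrist");s=eyes.get_image("side");pickle.dump((i,s),open("d5.pkl","wb"))
M=np.zeros((600,800,3),np.uint8)
M[:420,:560]=cv2.resize(i["color"],(560,420));b=crop(s["color"],320,180,110,60,3);M[420:600,:330]=b
t=crop(eyes.get_image("top")["color"],360,170,110,60,4);M[360:600,360:800]=t
cv2.imwrite("pics/c7.png",M)
```

```text
[ 415.53076425 -191.75309296    9.42022904] [-3.13795519  0.00756057  0.39263852] [-2.15108077  3.94424939  6.27192193] [ 0.6169127   0.8242049  -0.36668676  2.18154077  0.99827705  0.32148351
 -1.7926729 ]
```

View pics/c7.png

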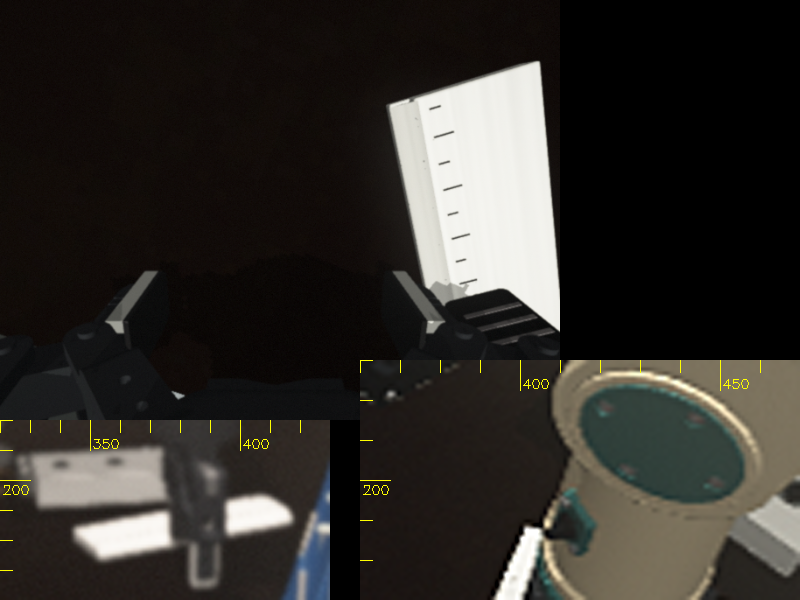

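The wrist view shows the bar has yawed, with its +y end lagging: the far rear corner is at (388,105) and the rear edge reaches (425,285). I'll quantify it.

```bash
cat >> h.py <<'E'
xb=np.array([.381,-.925]);yb=np.array([.925,.381]);fb=np.array([509,-332.7])
def blk(w): w=np.asarray(w)[:2]-fb; return np.array([w@xb,w@yb])
E
python3 - <<'E'
from cell import ctrl
from h import *
np.set_printoptions(precision=1,suppress=True)
i,s=pickle.load(open("d5.pkl","rb"));k=640/560
for n,u,v,z in[("rear far",388,105,3),("rear mid",425,285,3),("edge far",540,62,10),("edge mid",559,325,10)]:
    print(n,blk(onz(i,u*k,v*k,z)))
print("tcp",blk(ctrl.read_state()["eef_pos"]))
for n,u,v in[("side L near",320+98/3,180+(559-420)/3),("side L far",320+75/3,180+(534-420)/3),("R far",320+268/3,180+75/3),("R near",320+293/3,180+(520-420)/3)]:print(n,blk(onz(s,u,v,8)))
E
```

```text
rear far [-125.3   38.5]
rear mid [-103.1  -34.6]
edge far [-77.6  52.4]
edge mid [-48.5 -49.1]
tcp [-166.   -32.8]
side L near [-142.2   42.4]
side L far [-85.8  53.7]
R far [ -22.4 -132.8]
R near [ -83.7 -140.2]
```

The bar was dragged about 40 mm towards -y and has yawed 0.28 rad. The cause was the near reach limit stopping my retreat. My picture views are used up, so I'll rise, look with image code, regrasp the grip and place the bar closer.

Emit:
{"fn": "carry_out", "kwargs": {
  "moves": [
    {"tx": 0,"ty": -0.01,"tz": -0.08,"twist": 0,"fingers": 1},
    {"tx": 0,"ty": 0,"tz": -0.15,"twist": 0,"fingers": 1},
    {"tx": 0,"ty": 0,"tz": -0.15,"twist": 0,"fingers": 1},
    {"tx": 0,"ty": 0,"tz": -0.15,"twist": 0,"fingers": 1},
    {"tx": 0,"ty": 0,"tz": -0.15,"twist": 0,"fingers": 1},
    {"tx": 0,"ty": 0,"tz": -0.09,"twist": 0,"fingers": 1},
    {"tx": 0,"ty": 0,"tz": 0,"twist": -0.054,"fingers": 1},
    {"tx": 0,"ty": 0,"tz": 0,"twist": -0.054,"fingers": 1},
    {"tx": 0,"ty": 0,"tz": 0,"twist": -0.054,"fingers": 1},
    {"tx": 0,"ty": 0,"tz": 0,"twist": -0.054,"fingers": 1},
    {"tx": 0,"ty": 0,"tz": 0,"twist": -0.054,"fingers": 1},
    {"tx": 0,"ty": 0,"tz": 0,"twist": -0.054,"fingers": 1}
  ]
}}

```text
clock: 18.5
eef_pos: [416.5, -190.1, 239.9]
tool_rot: [-3.134, 0.003, 1.416]
force: [0.7, -0.6, 0.6]
width: 85.2
gripper_force: 0.0
```

Emit:
{"fn": "carry_out", "kwargs": {
  "moves": [
    {"tx": 0,"ty": 0,"tz": 0,"twist": -0.054,"fingers": 1},
    {"tx": 0,"ty": 0,"tz": 0,"twist": -0.054,"fingers": 1},
    {"tx": 0,"ty": 0,"tz": 0,"twist": -0.054,"fingers": 1},
    {"tx": 0,"ty": 0,"tz": 0,"twist": -0.054,"fingers": 1},
    {"tx": 0,"ty": 0,"tz": 0,"twist": -0.05,"fingers": 1},
    {"tx": 0,"ty": 0,"tz": 0,"twist": 0,"fingers": 1}
  ]
}}

```text
clock: 19.25
eef_pos: [416.6, -190.0, 239.9]
tool_rot: [-3.134, -0.004, 2.244]
force: [0.0, 0.3, -0.2]
width: 85.5
gripper_force: 0.0
```

```bash
cat >> h.py <<'E'
def bar_corners(c,box):
    x0,y0,x1,y1=box;g=c[y0:y1,x0:x1].min(2);m=(g>150).astype(np.uint8)
    m=cv2.morphologyEx(m,cv2.MORPH_CLOSE,np.ones((3,3)))
    n,l,st,ce=cv2.connectedComponentsWithStats(m);out=[]
    for k in range(1,n):
        if st[k,4]>400: out.append((st[k],cv2.minAreaRect(np.argwhere(l==k)[:,::-1].astype(np.float32)+[x0,y0])))
    return out
E
python3 - <<'E'
from cell import ctrl,eyes
from h import *
np.set_printoptions(precision=1,suppress=True)
q=ctrl.read_state();print(q["eef_pos"],q["tool_rot"],q["clock"],q["qpos"])
i=eyes.get_image("wrist");pickle.dump(i,open("w3.pkl","wb"))
f,xx=fb,0
for P in[(-77.6,52.4),(-26,-130)]:
    w=fb+xb*P[0]+yb*P[1];print("pred",proj(i,[*w,10]))
for st,r in bar_corners(i["color"],(0,0,640,480)):
    print(st,r);print([blk(onz(i,*p,8)) for p in cv2.boxPoints(r)])
E
```

```text
[ 416.6 -190.   239.9] [-3.1 -0.   2.2] 19.25 [ 1.2  0.6 -1.2  2.   0.7  1.   0.3]
pred [[373.  318.6]]
pred [[176.2 316.9]]Traceback (most recent call last):
  File "<stdin>", line 9, in <module>
  File "h.py", line 28, in bar_corners
    if st[k,4]>400: out.append((st[k],cv2.minAreaRect(np.argwhere(l==k)[:,::-1].astype(np.float32)+[x0,y0])))
                                      ~~~~~~~~~~~~~~~^^^^^^^^^^^^^^^^^^^^^^^^^^^^^^^^^^^^^^^^^^^^^^^^^^^^^^
cv2.error: OpenCV(4.12.0) /io/opencv/modules/imgproc/src/convhull.cpp:143: error: (-215:Assertion failed) total >= 0 && (depth == CV_32F || depth == CV_32S) in function 'convexHull'
```

```bash
sed -i 's/+\[x0,y0\])))/+np.float32([x0,y0]))))/' h.py
python3 - <<'E'
from cell import ctrl
from h import *
np.set_printoptions(precision=2,suppress=True)
q=ctrl.read_state();print(q["qpos"],q["tool_rot"])
i=pickle.load(open("w3.pkl","rb"))
for st,r in bar_corners(i["color"],(0,0,640,480)):
    print(st,r[2]);print([(p.round(0),blk(onz(i,*p,8)).round(1)) for p in cv2.boxPoints(r)])
g=i["color"].max(2)
# grip: dark blob inside bar region
for row in range(270,330,6): print(row,''.join('#' if v>150 else '+' if v>70 else '.' for v in g[row,160:400:3]))
S=pickle.load(open("d0.pkl","rb"));S_,T=S["side"],S["top"]
for u,v,z in[(309.4,156.6,159),(405,153.6,159)]:print("lamp side",blk(onz(S_,u,v,z)))
for u,v,z in[(395,134.3,189),(495.5,208.7,159)]:print("lamp top",blk(onz(T,u,v,z)))
E
```

```text
[ 1.16  0.63 -1.22  2.01  0.7   1.03  0.26] [-3.13 -0.    2.24]
[    0     0   360   397 79797] 90.0
[(array([-0.,  0.], dtype=float32), array([-256.2, -316.7])), (array([359.,   0.], dtype=float32), array([-334.6,  -44.4])), (array([359., 396.], dtype=float32), array([10. , 66.7])), (array([  0., 396.], dtype=float32), array([ 114.8, -288.4]))]
[ 538  189   69   88 1874] 45.0
[(array([527., 259.], dtype=float32), array([-173.7,  170.1])), (array([601., 185.], dtype=float32), array([-254.9,  204.1])), (array([625., 209.], dtype=float32), array([-241.4,  234.4])), (array([551., 283.], dtype=float32), array([-158.1,  201.5]))]
[ 173  267  203   53 8748] 0.0
[(array([173., 319.], dtype=float32), array([ -21.7, -133.1])), (array([173., 267.], dtype=float32), array([ -74.5, -143.1])), (array([375., 267.], dtype=float32), array([-127.5,   38.1])), (array([375., 319.], dtype=float32), array([-76.9,  55. ]))]
[ 210  362  163   78 7120] 14.281094551086426
[(array([209., 414.], dtype=float32), array([ 75. , -76.8])), (array([222., 361.], dtype=float32), array([ 10.1, -77. ])), (array([379., 40
[... 357 characters left out ...]
288 .....##########################+...........#############################+.......
294 .....##########################++++++++++++#############################+.......
300 .....##########################++++++++++++#############################+.......
306 .....+#########################++++++++++++#############################........
312 .++++++...#####################++++++++++++#############################........
318 +++++.....#####################+++++++++++##############################........
324 ++++..................................................+++++++++++...............
lamp side [-22.36 136.95]
lamp side [ -37.93 -111.21]
lamp top [-47.21 129.72]
lamp top [ -37.04 -109.67]
```

Emit:
{"fn": "carry_out", "kwargs": {
  "moves": [
    {"tx": -0.07,"ty": -0.045,"tz": 0,"twist": 0,"fingers": 1},
    {"tx": -0.08,"ty": -0.045,"tz": 0,"twist": 0,"fingers": 1},
    {"tx": -0.073,"ty": -0.045,"tz": 0,"twist": 0,"fingers": 1},
    {"tx": 0,"ty": 0,"tz": 0,"twist": 0,"fingers": 1}
  ]
}}

```text
clock: 19.8
eef_pos: [426.9, -269.2, 239.6]
tool_rot: [-3.135, -0.004, 2.24]
force: [-0.3, 0.7, -0.1]
width: 85.3
gripper_force: 0.0
```

Run:
```python
from cell import ctrl,eyes
from h import *
np.set_printoptions(precision=2,suppress=True)
q=ctrl.read_state();p=q["eef_pos"];print(q["qpos"],q["tool_rot"],p,blk(p))
i=eyes.get_image("wrist")
for st,r in bar_corners(i["color"],(0,0,640,480)):
    print(st,r[2]);print([(c.round(0),blk(onz(i,*c,9)).round(1)) for c in cv2.boxPoints(r)])
g=i["color"].max(2)
for row in range(190,300,6): print(row,''.join('#' if v>150 else '+' if v>70 else '.' for v in g[row,180:460:3]))
for P in[(-81.9,-48.6,56),(-81.9,-48.6,33)]:print(proj(i,[*(fb+xb*P[0]+yb*P[1]),P[2]]))
```

```text
[ 1.24  0.69 -1.2   1.89  0.74  1.09  0.41] [-3.13 -0.    2.24] [ 426.93 -269.22  239.63] [-89.99 -51.73]
[    0     0   255   396 50330] 35.75389099121094
[(array([-166.,  266.], dtype=float32), array([  88.8, -470.1])), (array([ 52., -37.], dtype=float32), array([-217.4, -298.9])), (array([260., 112.], dtype=float32), array([-154.4, -118.6])), (array([ 42., 416.], dtype=float32), array([ 201.8, -265.6]))]
[ 121    0  220  115 8847] 38.500648498535156
[(array([120.,   6.], dtype=float32), array([-201.6, -244.1])), (array([ 208., -105.], dtype=float32), array([-292.7, -192.2])), (array([345.,   4.], dtype=float32), array([-251.4,  -73.5])), (array([257., 115.], dtype=float32), array([-151.3, -120.4]))]
[ 213  196  212   57 9723] 89.23609924316406
[(array([213., 198.], dtype=float32), array([ -72.4, -141.7])), (array([424., 195.], dtype=float32), array([-126.3,   37.5])), (array([425., 250.], dtype=float32), array([-78.4,  55.7])), (array([214., 253.], dtype=float32), array([ -22.2, -130.2]))]
[ 257  298  157   64 2883] 15.945395469665527
[(array([256., 330.], dtype=float32), array([ 
[... 1711 characters left out ...]
......................................................................
268 ..............................................................................................
274 ..............................................................................................
280 ..............................................................................................
286 ..............................+...............................................................
292 .............................++++++++++.......................................................
298 ............................+#++++++++++++++++................................................
[[316.35 228.69]]
[[316.37 222.06]]
```

Emit:
{"fn": "carry_out", "kwargs": {
  "moves": [
    {"tx": 0.007,"ty": 0.004,"tz": 0.08,"twist": -0.004,"fingers": 1},
    {"tx": 0,"ty": 0,"tz": 0.12,"twist": 0,"fingers": 1},
    {"tx": 0,"ty": 0,"tz": 0.12,"twist": 0,"fingers": 1},
    {"tx": 0,"ty": 0,"tz": 0.1,"twist": 0,"fingers": 1}
  ]
}}

```text
clock: 20.35
eef_pos: [425.6, -263.9, 113.2]
tool_rot: [-3.135, -0.005, 2.259]
force: [0.9, -0.3, -0.2]
width: 85.6
gripper_force: 0.0
```

Emit:
{"fn": "carry_out", "kwargs": {
  "moves": [
    {"tx": 0,"ty": 0,"tz": 0.1,"twist": 0,"fingers": 1},
    {"tx": 0,"ty": 0,"tz": 0.1,"twist": 0,"fingers": 1},
    {"tx": 0,"ty": 0,"tz": 0.06,"twist": 0,"fingers": 1},
    {"tx": 0,"ty": 0,"tz": 0.03,"twist": 0,"fingers": 1},
    {"tx": 0,"ty": 0,"tz": 0,"twist": 0,"fingers": 1}
  ]
}}

```text
clock: 20.98
eef_pos: [425.3, -264.8, 27.2]
tool_rot: [-3.135, -0.004, 2.259]
force: [0.4, -0.4, -0.3]
width: 85.0
gripper_force: 0.0
```

Emit:
{"fn": "carry_out", "kwargs": {
  "moves": [
    {"tx": -0.01,"ty": 0,"tz": 0,"twist": 0,"fingers": 1},
    {"tx": 0,"ty": 0,"tz": 0,"twist": 0,"fingers": 0},
    {"tx": 0,"ty": 0,"tz": 0,"twist": 0,"fingers": 0},
    {"tx": 0,"ty": 0,"tz": 0,"twist": 0,"fingers": 0},
    {"tx": 0,"ty": 0,"tz": 0,"twist": 0,"fingers": 0},
    {"tx": 0,"ty": 0,"tz": 0,"twist": 0,"fingers": 0},
    {"tx": 0,"ty": 0,"tz": 0,"twist": 0,"fingers": 0},
    {"tx": 0,"ty": 0,"tz": 0,"twist": 0,"fingers": 0}
  ]
}}

```text
clock: 21.98
eef_pos: [427.6, -267.8, 27.5]
tool_rot: [-3.136, -0.003, 2.258]
force: [-1.8, -0.3, 6.3]
width: 29.6
gripper_force: 59.6
```

Emit:
{"fn": "carry_out", "kwargs": {
  "moves": [
    {"tx": 0,"ty": 0,"tz": -0.02,"twist": 0,"fingers": 0},
    {"tx": 0.02,"ty": 0.02,"tz": -0.01,"twist": 0,"fingers": 0},
    {"tx": -0.005,"ty": 0.05,"tz": 0,"twist": 0,"fingers": 0},
    {"tx": -0.02,"ty": 0.05,"tz": 0,"twist": 0,"fingers": 0},
    {"tx": -0.02,"ty": 0.048,"tz": 0,"twist": 0,"fingers": 0},
    {"tx": 0,"ty": 0,"tz": 0,"twist": 0.034,"fingers": 0},
    {"tx": 0,"ty": 0,"tz": 0,"twist": 0.034,"fingers": 0},
    {"tx": 0,"ty": 0,"tz": 0,"twist": 0.026,"fingers": 0},
    {"tx": 0,"ty": 0,"tz": 0,"twist": 0,"fingers": 0}
  ]
}}

```text
clock: 23.1
eef_pos: [472.0, -241.4, 35.7]
tool_rot: [-3.134, -0.001, 1.964]
force: [0.1, 0.5, -7.3]
width: 29.5
gripper_force: 60.3
```

Run:
```python
from cell import ctrl
from h import *
q=ctrl.read_state();p=q["eef_pos"];print(q["qpos"].round(2),q["tool_rot"],p,blk(p),q["force"])
```

```text
[ 0.94  0.95 -0.86  1.98  1.09  0.77 -0.19] [-3.13447245e+00 -1.15416237e-03  1.96413652e+00] [ 471.95573882 -241.41635503   35.70478556] [-98.55123511   0.51312715] [ 0.06691428  0.45040657 -7.25006009]
```

Emit:
{"fn": "carry_out", "kwargs": {
  "moves": [
    {"tx": 0,"ty": 0,"tz": 0.018,"twist": 0,"fingers": 0},
    {"tx": 0,"ty": 0,"tz": 0.01,"twist": 0,"fingers": 0},
    {"tx": 0,"ty": 0,"tz": 0.001,"twist": 0,"fingers": 0},
    {"tx": 0,"ty": 0,"tz": 0,"twist": 0,"fingers": 1},
    {"tx": 0,"ty": 0,"tz": 0,"twist": 0,"fingers": 1},
    {"tx": 0,"ty": 0,"tz": 0,"twist": 0,"fingers": 1},
    {"tx": 0,"ty": 0,"tz": 0,"twist": 0,"fingers": 1},
    {"tx": 0,"ty": 0,"tz": -0.1,"twist": 0,"fingers": 1},
    {"tx": 0,"ty": 0,"tz": -0.15,"twist": 0,"fingers": 1},
    {"tx": 0.06,"ty": 0,"tz": -0.05,"twist": 0,"fingers": 1},
    {"tx": 0.09,"ty": 0,"tz": 0,"twist": 0,"fingers": 1},
    {"tx": 0.08,"ty": 0,"tz": 0,"twist": 0,"fingers": 1}
  ]
}}

```text
clock: 24.6
eef_pos: [444.0, -176.5, 117.0]
tool_rot: [-3.133, -0.002, 1.963]
force: [-0.1, 0.9, 0.3]
width: 85.3
gripper_force: 0.0
```

Emit:
{"fn": "carry_out", "kwargs": {
  "moves": [
    {"tx": 0,"ty": 0,"tz": 0,"twist": 0.05,"fingers": 1},
    {"tx": 0,"ty": 0,"tz": 0,"twist": 0.05,"fingers": 1},
    {"tx": 0,"ty": 0,"tz": 0,"twist": 0.05,"fingers": 1},
    {"tx": 0,"ty": 0,"tz": 0,"twist": 0.05,"fingers": 1},
    {"tx": 0,"ty": 0,"tz": 0,"twist": 0.05,"fingers": 1},
    {"tx": 0,"ty": 0,"tz": 0,"twist": 0.05,"fingers": 1},
    {"tx": 0,"ty": 0,"tz": 0,"twist": 0.05,"fingers": 1},
    {"tx": 0,"ty": 0,"tz": 0,"twist": 0.05,"fingers": 1},
    {"tx": 0,"ty": 0,"tz": 0,"twist": 0.05,"fingers": 1},
    {"tx": 0,"ty": 0,"tz": 0,"twist": 0.05,"fingers": 1},
    {"tx": 0,"ty": 0,"tz": 0,"twist": 0,"fingers": 1}
  ]
}}

```text
clock: 25.98
eef_pos: [444.5, -177.1, 116.9]
tool_rot: [-3.14, 0.009, 0.394]
force: [-0.8, 0.2, -0.4]
width: 85.4
gripper_force: 0.0
```

```bash
cat >> h.py <<'E'
def st():
    from cell import ctrl
    np.set_printoptions(precision=2,suppress=True)
    q=ctrl.read_state();p=q["eef_pos"];F=q["force"][:2];print(q["clock"],q["qpos"],q["tool_rot"],p,"blk",blk(p),"F",F@xb,F@yb,q["force"][2])
E
python3 - <<'E'
from h import *
from cell import eyes
st()
s=eyes.get_image("side")
for a,r in bar_corners(s["color"],(310,180,420,250)):
    print(a,[(c.round(0),blk(onz(s,*c,5)).round(1)) for c in cv2.boxPoints(r)])
g=s["color"].min(2)
for row in range(196,226,2): print(row,''.join('#' if v>150 else '+' if v>80 else '.' for v in g[row,325:415]))
E
```

```text
25.975 [ 0.7   0.65 -0.57  2.08  0.63  0.59 -1.5 ] [-3.14  0.01  0.39] [ 444.47 -177.11  116.88] blk [-168.5    -0.41] F -0.46041089785811873 -0.6439058001758619 -0.41025225285506123
[ 22  10  55  18 607] [(array([332., 193.], dtype=float32), array([114.6,  62.6])), (array([386., 190.], dtype=float32), array([113.8, -95.6])), (array([386., 205.], dtype=float32), array([ -4.4, -73.3])), (array([333., 208.], dtype=float32), array([-2.7, 75.2]))]
[ 18  30  74  15 699] [(array([328., 214.], dtype=float32), array([-41.3,  93.5])), (array([401., 209.], dtype=float32), array([ -39.6, -104.7])), (array([401., 220.], dtype=float32), array([-113.2,  -89.5])), (array([328., 224.], dtype=float32), array([-114. ,  100.6]))]
196 .+++++++####++++++############################################+...........................
198 ...++++++###############################++++++################+...........................
200 .....++++#########################++.........++###############+...........................
202 ......+++#########################+............+#############++...........................
[... 345 characters left out ...]
++++++#############+...............
212 .............++++++++++++++#######+...........+############################+..............
214 ..++###############################+..........+#############################++............
216 ..+#################################+.........++#############################+............
218 ...+#########################################################################+............
220 ....##################################################################++++++++............
222 ....+######################################+++++++++++++..................................
224 .....++####++++++++++++++.................................................................
```

Emit:
{"fn": "carry_out", "kwargs": {
  "moves": [
    {"tx": 0,"ty": 0,"tz": 0.08,"twist": 0,"fingers": 1},
    {"tx": 0,"ty": 0,"tz": 0.1,"twist": 0,"fingers": 1},
    {"tx": 0,"ty": 0,"tz": 0.08,"twist": 0,"fingers": 1},
    {"tx": 0,"ty": 0,"tz": 0.045,"twist": 0,"fingers": 1},
    {"tx": 0,"ty": 0,"tz": 0.01,"twist": 0,"fingers": 1},
    {"tx": 0,"ty": 0,"tz": 0,"twist": 0,"fingers": 1}
  ]
}}

```text
clock: 26.78
eef_pos: [444.8, -177.9, 22.9]
tool_rot: [-3.14, 0.007, 0.393]
force: [0.2, 0.4, 0.1]
width: 85.2
gripper_force: 0.0
```

```bash
python3 -c "
from h import *
st()"
```

```text
26.775 [ 0.56  0.8  -0.37  2.12  0.82  0.36 -1.66] [-3.14  0.01  0.39] [ 444.76 -177.93   22.94] blk [-167.64   -0.45] F -0.2774273956258954 0.3117748995228926 0.09959715466895519
```

Emit:
{"fn": "carry_out", "kwargs": {
  "moves": [
    {"tx": 0,"ty": 0.025,"tz": 0,"twist": 0,"fingers": 1},
    {"tx": 0,"ty": 0.025,"tz": 0,"twist": 0,"fingers": 1},
    {"tx": 0,"ty": 0.025,"tz": 0,"twist": 0,"fingers": 1},
    {"tx": 0,"ty": 0,"tz": 0,"twist": 0,"fingers": 1}
  ]
}}

```text
clock: 27.28
eef_pos: [453.5, -198.9, 23.0]
tool_rot: [-3.14, 0.006, 0.391]
force: [0.4, 2.1, -0.8]
width: 85.5
gripper_force: 1.0
```

```bash
cat >> h.py <<'E'
def look():
    from cell import eyes
    st();s=eyes.get_image("side")
    for a,r in bar_corners(s["color"],(310,180,420,250)):
        print(a,[(c.round(0),blk(onz(s,*c,5)).round(1)) for c in cv2.boxPoints(r)])
    g=s["color"].min(2)
    for row in range(186,226,2): print(row,''.join('#' if v>150 else '+' if v>80 else '.' for v in g[row,325:415]))
E
python3 -c "
from h import *
look()"
```

```text
27.275 [ 0.62  0.82 -0.4   2.08  0.81  0.41 -1.61] [-3.14  0.01  0.39] [ 453.49 -198.93   22.96] blk [-144.89   -0.38] F -1.8144514271944416 1.1844354761289775 -0.8393833464329538
186 ........................................................++###++...........................
188 ...............................................+++++...++++++++...........................
190 ...................++++++++++++++++............++++++.+++++++++...........................
192 .+++++++++++++++++++##########+++++.............++++...+###+++++..........................
194 .++++++####++++++++###########++++++.............+++...++###++++..........................
196 .+++++++####++++++################+++.............+....+######+...........................
198 ..++++++#########################++....................+######+...........................
200 .....++++########################++....................+######+...........................
202 .....+++#########################++....................+#####++...........................
204 ......++#########################++............++++....++####
[... 279 characters left out ...]
###################+...............
212 ..+###############################+.................+++####################+..............
214 ..+################################+.......+++.....+########################+.............
216 ..+########################################+++.....+########################+.............
218 ...+########################################++.....++##############++++++++++.............
220 ....###################################+++++++.....+++....................................
222 .....+++++++++++++++++.....................+++......+.....................................
224 ...........................................+++.....++.....................................
```

Emit:
{"fn": "carry_out", "kwargs": {
  "moves": [
    {"tx": 0,"ty": 0.02,"tz": 0,"twist": 0,"fingers": 1},
    {"tx": 0,"ty": 0.02,"tz": 0,"twist": 0,"fingers": 1},
    {"tx": 0,"ty": 0.02,"tz": 0,"twist": 0,"fingers": 1},
    {"tx": 0,"ty": 0.02,"tz": 0,"twist": 0,"fingers": 1},
    {"tx": 0,"ty": 0,"tz": 0,"twist": 0,"fingers": 1}
  ]
}}

```text
clock: 27.95
eef_pos: [462.2, -220.8, 22.7]
tool_rot: [-3.14, 0.007, 0.392]
force: [-1.9, 3.1, 0.1]
width: 85.4
gripper_force: 1.5
```

```bash
python3 -c "
from h import *
look()"
```

```text
27.95 [ 0.67  0.83 -0.43  2.03  0.79  0.45 -1.55] [-3.14  0.01  0.39] [ 462.24 -220.76   22.68] blk [-121.37   -0.61] F -3.577211785625807 -0.6120692129906173 0.054407858148640575
[ 17  12  41  27 678] [(array([326., 193.], dtype=float32), array([113.3,  80.5])), (array([366., 191.], dtype=float32), array([114.2, -36.4])), (array([367., 216.], dtype=float32), array([-76.2,  -6.5])), (array([327., 219.], dtype=float32), array([-75.9,  98.9]))]
186 .............................................+++++++....++###++...........................
188 ..............................................+++++...+++++++++...........................
190 ...................+++++++++++++++.............+++...++##++++++...........................
192 .++++++++++++++++++###########+++++............+++...++####+++++..........................
194 .++++++####++++++++###########++.....................++#####++++..........................
196 .+++++++####++++++#############++....................+########+...........................
198 ..+++++++#######################++...................+########+................
[... 546 characters left out ...]
###################+...............
212 .+#################################++++++++++....++#######################+...............
214 ..+########################################++....++######################++...............
216 ..+######################################++++....+++++++++++..............................
218 ...+##########++++++++++++++.............++++.....++......................................
220 ..........................................+++....++.......................................
222 ..........................................+++++++++.......................................
224 ..........................................................................................
```

Emit:
{"fn": "carry_out", "kwargs": {
  "moves": [
    {"tx": 0,"ty": 0.015,"tz": 0,"twist": 0,"fingers": 1},
    {"tx": 0,"ty": 0.015,"tz": 0,"twist": 0,"fingers": 1},
    {"tx": 0,"ty": 0,"tz": 0,"twist": 0,"fingers": 1}
  ]
}}

```text
clock: 28.38
eef_pos: [465.6, -228.9, 22.6]
tool_rot: [-3.14, 0.008, 0.392]
force: [-1.0, 3.7, 1.9]
width: 85.4
gripper_force: 2.1
```

Emit:
{"fn": "carry_out", "kwargs": {
  "moves": [
    {"tx": 0,"ty": 0.008,"tz": 0,"twist": 0,"fingers": 1},
    {"tx": 0,"ty": 0.008,"tz": 0,"twist": 0,"fingers": 1},
    {"tx": 0,"ty": 0,"tz": 0,"twist": 0,"fingers": 1}
  ]
}}

```text
clock: 28.75
eef_pos: [467.3, -233.1, 22.6]
tool_rot: [-3.139, 0.008, 0.392]
force: [-1.9, 5.0, 3.5]
width: 85.1
gripper_force: 2.6
```

```bash
python3 -c "
from h import *
look()"
```

```text
28.75 [ 0.69  0.84 -0.44  2.01  0.78  0.47 -1.52] [-3.14  0.01  0.39] [ 467.29 -233.11   22.62] blk [-108.02   -0.64] F -5.3766475572145955 0.1815035005409995 3.513607863875454
[ 17  12  40  25 601] [(array([326., 193.], dtype=float32), array([112.4,  80.4])), (array([365., 191.], dtype=float32), array([112.3, -33.7])), (array([366., 214.], dtype=float32), array([-63.3,  -6.2])), (array([327., 217.], dtype=float32), array([-62.2,  97.6]))]
186 .............................................+++++......++###++...........................
188 ..............................................+++....++++++++++...........................
190 ...................+++++++++++++++............+++...++###++++++...........................
192 .+++++++++++++++++++++########++++..................+++####+++++..........................
194 .++++++####+++++++++#########+++....................++######++++..........................
196 .+++++++####++++++############++....................+########++...........................
198 ...++++++#####################++..............+.....+#########+...................
[... 543 characters left out ...]
##################+................
212 .+########################################++....++#######################+................
214 ..+######################################+++....+++++++++++++.............................
216 ..+###########+++++++++++++++...........++++....+++.......................................
218 .........................................+++....++........................................
220 .........................................+++++++++........................................
222 ..........................................................................................
224 ..........................................................................................
```

```bash
python3 -c "
from h import *
S=pickle.load(open('d0.pkl','rb'))['side']
for e in(-15,-10,-5,0,5):
    print(e,[proj(S,[*(fb+xb*a+yb*b),z]).round(1)[0] for a,b,z in((e,95,10),(e,-95,10),(e-50,95,0),(e-50,-95,0))])
"
```

```text
-15 [array([326. , 208.2]), array([395.2, 204.1]), array([328.3, 218.7]), array([399.2, 214.5])]
-10 [array([325.8, 207.5]), array([394.8, 203.5]), array([328.1, 218. ]), array([398.8, 213.8])]
-5 [array([325.6, 206.8]), array([394.4, 202.8]), array([327.8, 217.3]), array([398.3, 213. ])]
0 [array([325.4, 206.1]), array([394. , 202.1]), array([327.6, 216.5]), array([397.9, 212.3])]
5 [array([325.2, 205.4]), array([393.6, 201.5]), array([327.4, 215.8]), array([397.5, 211.6])]
```

Emit:
{"fn": "carry_out", "kwargs": {
  "moves": [
    {"tx": 0,"ty": 0.005,"tz": 0,"twist": 0,"fingers": 1},
    {"tx": 0,"ty": 0,"tz": 0,"twist": 0,"fingers": 1}
  ]
}}

```text
clock: 29.05
eef_pos: [467.8, -234.2, 22.7]
tool_rot: [-3.139, 0.008, 0.393]
force: [-1.3, 4.7, 2.8]
width: 85.2
gripper_force: 2.9
```

Emit:
{"fn": "carry_out", "kwargs": {
  "moves": [
    {"tx": 0,"ty": 0.005,"tz": 0,"twist": 0,"fingers": 1},
    {"tx": 0,"ty": 0,"tz": 0,"twist": 0,"fingers": 1}
  ]
}}

```text
clock: 29.3
eef_pos: [468.1, -235.1, 22.7]
tool_rot: [-3.138, 0.008, 0.393]
force: [-3.0, 6.8, 4.4]
width: 85.1
gripper_force: 3.7
```

Emit:
{"fn": "carry_out", "kwargs": {
  "moves": [
    {"tx": 0,"ty": 0.005,"tz": 0,"twist": 0,"fingers": 1},
    {"tx": 0,"ty": 0,"tz": 0,"twist": 0,"fingers": 1}
  ]
}}

```text
clock: 29.55
eef_pos: [468.2, -235.3, 22.9]
tool_rot: [-3.137, 0.009, 0.394]
force: [-5.4, 9.6, 8.5]
width: 85.6
gripper_force: 5.5
```

Run:
```python
from h import *
from cell import eyes
st();s=eyes.get_image("side");pickle.dump(s,open("s9.pkl","wb"))
g=s["color"].min(2).astype(float)
def cross(col,r0,r1,th,up=True):
    c=g[r0:r1,col];k=[j for j in range(len(c)-1) if (c[j]-th)*(c[j+1]-th)<0]
    return [(round(r0+j+(th-c[j])/(c[j+1]-c[j]),1),'up' if c[j+1]>c[j] else 'dn') for j in k]
for col in(328,330,336,342,348,354,386,388,390,392,394,396):print(col,cross(col,186,226,120),cross(col,196,226,60))
S=s
for e in(-10,0,10):
  print(e,[(round(a[0]),round(a[1],1)) for b in(90,80,60,-75,-85) for a in proj(S,[[*(fb+xb*e+yb*b),10],[*(fb+xb*(e-50)+yb*b),0]])])
```

```text
29.55 [ 0.7   0.85 -0.45  2.    0.78  0.48 -1.51] [-3.14  0.01  0.39] [ 468.15 -235.26   22.88] blk [-105.7    -0.66] F -10.977930520551709 -1.316125911270997 8.467861274093021
328 [(np.float64(206.7), 'up'), (np.float64(216.3), 'dn')] [(np.float64(217.5), 'dn')]
330 [(np.float64(206.4), 'up'), (np.float64(216.4), 'dn')] [(np.float64(217.5), 'dn')]
336 [(np.float64(191.4), 'up'), (np.float64(216.2), 'dn')] [(np.float64(217.2), 'dn')]
342 [(np.float64(191.0), 'up'), (np.float64(193.7), 'dn'), (np.float64(195.1), 'up'), (np.float64(215.8), 'dn')] [(np.float64(216.9), 'dn')]
348 [(np.float64(190.7), 'up'), (np.float64(215.5), 'dn')] [(np.float64(216.4), 'dn')]
354 [(np.float64(190.3), 'up'), (np.float64(215.3), 'dn')] [(np.float64(216.2), 'dn')]
386 [(np.float64(213.0), 'dn')] [(np.float64(214.0), 'dn')]
388 [(np.float64(202.8), 'up'), (np.float64(213.0), 'dn')] [(np.float64(214.1), 'dn')]
390 [(np.float64(213.1), 'dn')] [(np.float64(201.6), 'up'), (np.float64(214.1), 'dn')]
392 [(np.float64(202.9), 'up'), (np.float64(212.8), 'dn')] [(np.float64(201.5), 'up'), (np.float64(214.0), 'dn')]
[... 293 characters left out ...]
.float64(217.6)), (339, np.float64(206.7)), (341, np.float64(217.2)), (388, np.float64(203.9)), (391, np.float64(214.2)), (391, np.float64(203.7)), (395, np.float64(214.0))]
0 [(327, np.float64(206.0)), (329, np.float64(216.4)), (331, np.float64(205.8)), (333, np.float64(216.2)), (338, np.float64(205.4)), (341, np.float64(215.8)), (387, np.float64(202.6)), (391, np.float64(212.8)), (390, np.float64(202.3)), (394, np.float64(212.6))]
10 [(327, np.float64(204.7)), (329, np.float64(215.0)), (330, np.float64(204.5)), (333, np.float64(214.8)), (338, np.float64(204.0)), (340, np.float64(214.3)), (386, np.float64(201.2)), (390, np.float64(211.4)), (390, np.float64(201.0)), (393, np.float64(211.2))]
```

Run:
```python
from h import *
a=pickle.load(open("d0.pkl","rb"))["side"];b=pickle.load(open("s9.pkl","rb"))
A=a["color"].min(2).astype(float);B=b["color"].min(2).astype(float)
def first(g,col,r0,r1,th):
    c=g[r0:r1,col]
    for j in range(len(c)-1):
        if c[j]<th<=c[j+1]:return round(r0+j+(th-c[j])/(c[j+1]-c[j]),2)
for col in range(334,358,3):print(col,first(A,col,184,200,100),first(B,col,184,200,100), '| left edge')
for row in(196,200,203):
    f=lambda g:[round(g[row,c]) for c in range(326,338)]
    print(row,f(A),f(B))
S=a
for d in(0,10):print(d,[proj(S,[*(fb+xb*(60+d)+yb*y),30]).round(1) for y in(75,20)])
```

```text
334 190.86 190.9 | left edge
337 190.8 190.74 | left edge
340 190.6 190.56 | left edge
343 190.51 190.48 | left edge
346 190.38 190.34 | left edge
349 190.09 190.0 | left edge
352 190.0 189.98 | left edge
355 189.79 189.8 | left edge
196 [79, 109, 117, 105, 100, 116, 141, 151, 155, 153, 150, 142] [81, 110, 120, 105, 103, 118, 144, 155, 156, 157, 154, 145]
200 [55, 65, 68, 73, 82, 96, 121, 145, 157, 158, 158, 157] [53, 66, 73, 75, 82, 98, 122, 150, 161, 162, 161, 160]
203 [45, 62, 67, 70, 73, 88, 116, 145, 158, 162, 162, 162] [47, 61, 68, 72, 74, 90, 119, 149, 163, 166, 166, 166]
0 [array([[329.9, 191.2]]), array([[349.3, 190.1]])]
10 [array([[329.4, 190. ]]), array([[348.8, 188.9]])]
```

The block hasn't moved. The knuckle is pressing high on the grip and wedging the bar down. The bar now rests at the face, so I'll back off, shift 33 mm aside and press low on its rear edge.

Emit:
{"fn": "carry_out", "kwargs": {
  "moves": [
    {"tx": 0,"ty": -0.03,"tz": 0,"twist": 0,"fingers": 1},
    {"tx": 0,"ty": -0.04,"tz": 0,"twist": 0,"fingers": 1},
    {"tx": 0,"ty": 0,"tz": 0,"twist": 0,"fingers": 1}
  ]
}}

```text
clock: 29.98
eef_pos: [461.0, -217.9, 22.6]
tool_rot: [-3.14, 0.008, 0.393]
force: [0.6, -0.4, 1.1]
width: 85.5
gripper_force: 0.0
```

```bash
python3 -c "
from h import *
st()"
```

```text
29.975 [ 0.66  0.83 -0.42  2.04  0.79  0.44 -1.56] [-3.14  0.01  0.39] [ 460.96 -217.89   22.62] blk [-124.5    -0.69] F 0.6184566793443076 0.35617971398490444 1.1342198700041448
```

Emit:
{"fn": "carry_out", "kwargs": {
  "moves": [
    {"tx": -0.06,"ty": 0,"tz": 0,"twist": 0,"fingers": 1},
    {"tx": -0.05,"ty": 0,"tz": 0.02,"twist": 0,"fingers": 1},
    {"tx": 0,"ty": 0,"tz": 0.022,"twist": 0,"fingers": 1},
    {"tx": 0,"ty": 0.02,"tz": 0,"twist": 0,"fingers": 1},
    {"tx": 0,"ty": 0.02,"tz": 0,"twist": 0,"fingers": 1},
    {"tx": 0,"ty": 0,"tz": 0,"twist": 0,"fingers": 1}
  ]
}}

```text
clock: 30.72
eef_pos: [436.0, -242.9, 10.3]
tool_rot: [-3.141, 0.007, 0.391]
force: [-0.2, -0.2, 0.7]
width: 85.0
gripper_force: 0.0
```

```bash
python3 -c "
from h import *
st()"
```

```text
30.725 [ 0.7   0.84 -0.38  2.07  0.84  0.39 -1.54] [-3.14  0.01  0.39] [ 436.03 -242.88   10.27] blk [-110.89  -33.28] F 0.14969518694536196 -0.27539970438182415 0.7327457629735947
```

Emit:
{"fn": "carry_out", "kwargs": {
  "moves": [
    {"tx": 0,"ty": 0.01,"tz": 0.003,"twist": 0,"fingers": 1},
    {"tx": 0,"ty": 0.01,"tz": 0,"twist": 0,"fingers": 1},
    {"tx": 0,"ty": 0,"tz": 0,"twist": 0,"fingers": 1}
  ]
}}

```text
clock: 31.1
eef_pos: [437.6, -248.0, 9.3]
tool_rot: [-3.14, 0.007, 0.392]
force: [0.4, 0.5, 0.3]
width: 85.5
gripper_force: 0.0
```

Emit:
{"fn": "carry_out", "kwargs": {
  "moves": [
    {"tx": 0,"ty": 0.007,"tz": 0,"twist": 0,"fingers": 1},
    {"tx": 0,"ty": 0.007,"tz": 0,"twist": 0,"fingers": 1},
    {"tx": 0,"ty": 0,"tz": 0,"twist": 0,"fingers": 1}
  ]
}}

```text
clock: 31.48
eef_pos: [439.2, -251.8, 9.3]
tool_rot: [-3.14, 0.007, 0.392]
force: [0.3, -0.1, 0.5]
width: 85.0
gripper_force: 0.0
```

```bash
python3 -c "
from h import *
st()"
```

```text
31.475 [ 0.72  0.85 -0.4   2.05  0.83  0.41 -1.52] [-3.14  0.01  0.39] [ 439.19 -251.83    9.29] blk [-101.4   -33.76] F 0.2558403495220515 0.23085714322183973 0.5213590582053821
```

Emit:
{"fn": "carry_out", "kwargs": {
  "moves": [
    {"tx": 0,"ty": 0.005,"tz": 0,"twist": 0,"fingers": 1},
    {"tx": 0,"ty": 0,"tz": 0,"twist": 0,"fingers": 1}
  ]
}}

```text
clock: 31.72
eef_pos: [439.7, -253.1, 9.3]
tool_rot: [-3.14, 0.008, 0.392]
force: [-0.1, 0.3, 0.5]
width: 85.4
gripper_force: 0.0
```

Emit:
{"fn": "carry_out", "kwargs": {
  "moves": [
    {"tx": 0,"ty": 0.005,"tz": 0,"twist": 0,"fingers": 1},
    {"tx": 0,"ty": 0,"tz": 0,"twist": 0,"fingers": 1}
  ]
}}

```text
clock: 31.98
eef_pos: [440.3, -254.5, 9.3]
tool_rot: [-3.14, 0.007, 0.392]
force: [0.4, -0.2, 0.5]
width: 85.6
gripper_force: 0.0
```

Emit:
{"fn": "carry_out", "kwargs": {
  "moves": [
    {"tx": 0,"ty": 0.005,"tz": 0,"twist": 0,"fingers": 1},
    {"tx": 0,"ty": 0,"tz": 0,"twist": 0,"fingers": 1}
  ]
}}

```text
clock: 32.22
eef_pos: [440.9, -255.9, 9.3]
tool_rot: [-3.14, 0.007, 0.392]
force: [-0.1, -0.7, -0.6]
width: 85.3
gripper_force: 0.0
```

Emit:
{"fn": "carry_out", "kwargs": {
  "moves": [
    {"tx": 0,"ty": 0.005,"tz": 0,"twist": 0,"fingers": 1},
    {"tx": 0,"ty": 0,"tz": 0,"twist": 0,"fingers": 1}
  ]
}}

```text
clock: 32.48
eef_pos: [441.4, -257.3, 9.3]
tool_rot: [-3.14, 0.008, 0.392]
force: [0.8, 0.2, 0.0]
width: 85.3
gripper_force: 0.0
```

Emit:
{"fn": "carry_out", "kwargs": {
  "moves": [
    {"tx": 0,"ty": 0.005,"tz": 0,"twist": 0,"fingers": 1},
    {"tx": 0,"ty": 0,"tz": 0,"twist": 0,"fingers": 1}
  ]
}}

```text
clock: 32.72
eef_pos: [442.0, -258.7, 9.3]
tool_rot: [-3.14, 0.008, 0.392]
force: [0.0, 0.0, 0.4]
width: 84.9
gripper_force: 0.0
```

```bash
python3 -c "
from h import *
look()"
```

```text
32.725 [ 0.74  0.86 -0.41  2.04  0.83  0.42 -1.5 ] [-3.14  0.01  0.39] [ 442.03 -258.73    9.31] blk [-93.93 -33.76] F 0.004883849116316311 0.02031273119464586 0.4409832716331833
[ 17  12  51  25 651] [(array([326., 193.], dtype=float32), array([113.8,  80.4])), (array([376., 190.], dtype=float32), array([113.6, -66.5])), (array([377., 214.], dtype=float32), array([-62.1, -36. ])), (array([327., 216.], dtype=float32), array([-60.7,  97.6]))]
186 ........................................................++++++............................
188 .........................................................+++++............................
190 ...................++++++++++++++++++++++++++.............+++.............................
192 .++++++++++++++++++#+#########+++++++++.++++++.............++.............................
194 .++++++####++++++++##########+++...........+++............................................
196 .+++++++####+++++++###########++...........+++++..........................................
198 ...++++++#####################++...........++++.................................
[... 545 characters left out ...]
......+###########+................
212 .+###################################################+++....++##########++................
214 ..###########################################+++++++++++.....++...........................
216 ..+#######++++++++++++++++...........................+++.....+............................
218 .....................................................++......+............................
220 .....................................................++......+............................
222 .....................................................++++++++.............................
224 ..........................................................................................
```

Emit:
{"fn": "carry_out", "kwargs": {
  "moves": [
    {"tx": 0,"ty": 0.004,"tz": 0,"twist": 0,"fingers": 1},
    {"tx": 0,"ty": 0,"tz": 0,"twist": 0,"fingers": 1}
  ]
}}

```text
clock: 33.02
eef_pos: [442.5, -259.8, 9.3]
tool_rot: [-3.14, 0.008, 0.392]
force: [-0.3, -0.5, -0.9]
width: 85.4
gripper_force: 0.0
```

Emit:
{"fn": "carry_out", "kwargs": {
  "moves": [
    {"tx": 0,"ty": 0.004,"tz": 0,"twist": 0,"fingers": 1},
    {"tx": 0,"ty": 0,"tz": 0,"twist": 0,"fingers": 1}
  ]
}}

```text
clock: 33.28
eef_pos: [442.9, -260.9, 9.3]
tool_rot: [-3.14, 0.008, 0.392]
force: [-0.6, -0.5, 0.1]
width: 85.5
gripper_force: 0.0
```

Run:
```python
from h import *
from cell import eyes
st();i=eyes.get_image("wrist");pickle.dump(i,open("w9.pkl","wb"))
g=i["color"].min(2)
for row in range(0,480,14): print(row,''.join('#' if v>150 else '+' if v>70 else '-' if v>35 else '.' for v in g[row,380:640:3]))
w=lambda a,b,z:proj(i,[*(fb+xb*a+yb*b),z]).round(0)[0]
print("bar rear e=0, z3:",w(-50,95,3),w(-50,30,3),"true top",w(0,95,10),w(0,40,10),"lamp front under",w(-45,60,159))
```

```text
33.275 [ 0.74  0.86 -0.41  2.03  0.83  0.43 -1.49] [-3.14  0.01  0.39] [ 442.9  -260.91    9.28] blk [-91.59 -33.79] F 0.26153584708450256 -0.7401480278767713 0.07805167677791962
0 ......................+#############################################################+++
14 .....................-+############################################################++++
28 .....................+############################################################+++++
42 .....................+###############+-------####################################++++++
56 ....................-###########################################################+++++++
70 ....................+##########################################################++++++++
84 ...................-+#########################################################+++++++++
98 ...................+#########################################################++++++++++
112 ...................+########################################################+++++++++++
126 ..................-########################################################++++++++++++
140 ......
[... 1697 characters left out ...]
..............--+++++++-...............-
406 ...........+##############-..............................-.............................
420 ..........-+###########--..............................-----...........................
434 ..........+##########-............---...............-.-------.--.......................
448 ..........+######+...............................--.--------...........................
462 ..............................................--.--....................................
476 ............................................------.....................................
bar rear e=0, z3: [465. -94.] [444. 144.] true top [ 663. -107.] [619. 111.] lamp front under [-503.  525.]
```

The wrist data show that the open pad tips sit about 2 mm above the TCP, so the pad is hovering over the bar. That also explains the earlier drag. I'll back out, go about 8 mm lower, and then press.

Emit:
{"fn": "carry_out", "kwargs": {
  "moves": [
    {"tx": 0,"ty": -0.03,"tz": -0.004,"twist": 0,"fingers": 1},
    {"tx": 0,"ty": -0.04,"tz": 0,"twist": 0,"fingers": 1},
    {"tx": 0,"ty": -0.04,"tz": 0,"twist": 0,"fingers": 1},
    {"tx": 0,"ty": 0,"tz": 0,"twist": 0,"fingers": 1}
  ]
}}

```text
clock: 33.83
eef_pos: [429.8, -228.7, 10.7]
tool_rot: [-3.139, 0.008, 0.395]
force: [-0.1, 0.5, -0.8]
width: 85.3
gripper_force: 0.0
```

Emit:
{"fn": "carry_out", "kwargs": {
  "moves": [
    {"tx": 0,"ty": 0,"tz": 0.015,"twist": 0,"fingers": 1},
    {"tx": 0,"ty": 0,"tz": 0.01,"twist": 0,"fingers": 1},
    {"tx": 0,"ty": 0,"tz": 0.005,"twist": 0,"fingers": 1},
    {"tx": 0,"ty": 0,"tz": 0,"twist": 0,"fingers": 1}
  ]
}}

```text
clock: 34.33
eef_pos: [430.1, -230.4, 1.3]
tool_rot: [-3.14, 0.008, 0.392]
force: [0.3, -0.1, -0.1]
width: 85.5
gripper_force: 0.0
```

```bash
python3 -c "
from h import *
st()"
```

```text
34.325 [ 0.66  0.85 -0.34  2.1   0.87  0.34 -1.59] [-3.14  0.01  0.39] [ 430.13 -230.41    1.3 ] blk [-124.66  -33.98] F 0.194357912888178 0.2545743957161984 -0.07069345254961074
```

Emit:
{"fn": "carry_out", "kwargs": {
  "moves": [
    {"tx": 0,"ty": 0.02,"tz": 0,"twist": 0,"fingers": 1},
    {"tx": 0,"ty": 0.02,"tz": 0,"twist": 0,"fingers": 1},
    {"tx": 0,"ty": 0,"tz": 0,"twist": 0,"fingers": 1}
  ]
}}

```text
clock: 34.7
eef_pos: [435.1, -242.3, 1.5]
tool_rot: [-3.141, 0.007, 0.39]
force: [0.1, 0.1, -1.1]
width: 85.3
gripper_force: 0.0
```

Emit:
{"fn": "carry_out", "kwargs": {
  "moves": [
    {"tx": 0,"ty": 0.007,"tz": 0,"twist": 0,"fingers": 1},
    {"tx": 0,"ty": 0.007,"tz": 0,"twist": 0,"fingers": 1},
    {"tx": 0,"ty": 0,"tz": 0,"twist": 0,"fingers": 1}
  ]
}}

```text
clock: 35.08
eef_pos: [436.5, -245.4, 1.5]
tool_rot: [-3.14, 0.007, 0.392]
force: [-0.4, 0.3, 0.5]
width: 85.4
gripper_force: 0.0
```

Emit:
{"fn": "carry_out", "kwargs": {
  "moves": [
    {"tx": 0,"ty": 0.005,"tz": 0,"twist": 0,"fingers": 1},
    {"tx": 0,"ty": 0,"tz": 0,"twist": 0,"fingers": 1}
  ]
}}

```text
clock: 35.33
eef_pos: [437.1, -246.7, 1.5]
tool_rot: [-3.14, 0.008, 0.392]
force: [0.1, 0.3, 0.4]
width: 85.4
gripper_force: 0.0
```

Emit:
{"fn": "carry_out", "kwargs": {
  "moves": [
    {"tx": 0,"ty": 0.005,"tz": 0,"twist": 0,"fingers": 1},
    {"tx": 0,"ty": 0,"tz": 0,"twist": 0,"fingers": 1}
  ]
}}

```text
clock: 35.58
eef_pos: [437.7, -248.2, 1.5]
tool_rot: [-3.14, 0.007, 0.392]
force: [-0.0, 0.7, -0.3]
width: 85.5
gripper_force: 0.0
```

Emit:
{"fn": "carry_out", "kwargs": {
  "moves": [
    {"tx": 0,"ty": 0.005,"tz": 0,"twist": 0,"fingers": 1},
    {"tx": 0,"ty": 0.005,"tz": 0,"twist": 0,"fingers": 1},
    {"tx": 0,"ty": 0,"tz": 0,"twist": 0,"fingers": 1}
  ]
}}

```text
clock: 35.95
eef_pos: [438.8, -251.0, 1.5]
tool_rot: [-3.14, 0.008, 0.392]
force: [0.5, 0.9, 0.5]
width: 85.5
gripper_force: 0.0
```

Emit:
{"fn": "carry_out", "kwargs": {
  "moves": [
    {"tx": 0,"ty": 0.005,"tz": 0,"twist": 0,"fingers": 1},
    {"tx": 0,"ty": 0,"tz": 0,"twist": 0,"fingers": 1}
  ]
}}

```text
clock: 36.2
eef_pos: [439.0, -251.6, 1.5]
tool_rot: [-3.139, 0.008, 0.392]
force: [-1.4, 2.9, 1.8]
width: 85.4
gripper_force: 1.2
```

Emit:
{"fn": "carry_out", "kwargs": {
  "moves": [
    {"tx": 0,"ty": 0.005,"tz": 0,"twist": 0,"fingers": 1},
    {"tx": 0,"ty": 0,"tz": 0,"twist": 0,"fingers": 1}
  ]
}}

```text
clock: 36.45
eef_pos: [439.0, -251.7, 1.5]
tool_rot: [-3.137, 0.008, 0.393]
force: [-3.1, 6.7, 3.4]
width: 85.7
gripper_force: 3.2
```

Emit:
{"fn": "carry_out", "kwargs": {
  "moves": [
    {"tx": 0,"ty": 0.004,"tz": 0,"twist": 0,"fingers": 1},
    {"tx": 0,"ty": 0,"tz": 0,"twist": 0,"fingers": 1}
  ]
}}

```text
clock: 36.7
eef_pos: [439.0, -251.8, 1.5]
tool_rot: [-3.136, 0.008, 0.394]
force: [-3.6, 8.2, 5.1]
width: 85.5
gripper_force: 4.5
```

Emit:
{"fn": "carry_out", "kwargs": {
  "moves": [
    {"tx": 0,"ty": 0.004,"tz": 0,"twist": 0,"fingers": 1},
    {"tx": 0,"ty": 0,"tz": 0,"twist": 0,"fingers": 1}
  ]
}}

```text
clock: 36.95
eef_pos: [439.1, -252.0, 1.5]
tool_rot: [-3.135, 0.009, 0.394]
force: [-5.5, 9.7, 7.4]
width: 85.3
gripper_force: 5.6
```

```bash
python3 -c "
from h import *
st()"
```

```text
36.95 [ 0.72  0.87 -0.39  2.05  0.84  0.4  -1.52] [-3.13  0.01  0.39] [ 439.07 -252.01    1.48] blk [-101.28  -33.94] F -11.087365517886141 -1.3337500480586078 7.373523794283653
```

Emit:
{"fn": "carry_out", "kwargs": {
  "moves": [
    {"tx": 0,"ty": 0.004,"tz": -0.002,"twist": 0,"fingers": 1},
    {"tx": 0,"ty": 0,"tz": 0,"twist": 0,"fingers": 1}
  ]
}}

```text
clock: 37.2
eef_pos: [440.1, -254.7, 1.6]
tool_rot: [-3.137, 0.008, 0.393]
force: [-2.3, 5.7, -0.4]
width: 85.6
gripper_force: 3.2
```

Emit:
{"fn": "carry_out", "kwargs": {
  "moves": [
    {"tx": 0,"ty": 0.004,"tz": -0.002,"twist": 0,"fingers": 1},
    {"tx": 0,"ty": 0,"tz": 0,"twist": 0,"fingers": 1}
  ]
}}

```text
clock: 37.45
eef_pos: [440.8, -256.3, 2.1]
tool_rot: [-3.137, 0.008, 0.393]
force: [-2.2, 4.9, -1.4]
width: 85.3
gripper_force: 2.7
```

```bash
python3 -c "
from h import *
st()"
```

```text
37.45 [ 0.73  0.87 -0.4   2.04  0.84  0.41 -1.51] [-3.14  0.01  0.39] [ 440.79 -256.34    2.15] blk [-96.63 -34.  ] F -5.385748442784744 -0.1628191475872165 -1.4252136413962875
```

Emit:
{"fn": "carry_out", "kwargs": {
  "moves": [
    {"tx": 0,"ty": 0.004,"tz": 0,"twist": 0,"fingers": 1},
    {"tx": 0,"ty": 0,"tz": 0,"twist": 0,"fingers": 1}
  ]
}}

```text
clock: 37.7
eef_pos: [441.4, -257.8, 2.2]
tool_rot: [-3.138, 0.008, 0.393]
force: [-0.9, 4.2, -1.6]
width: 85.4
gripper_force: 2.5
```

```bash
cat >> h.py <<'E'
def shift():
    from cell import eyes
    st();a=pickle.load(open("d0.pkl","rb"))["side"];b=eyes.get_image("side")
    A=a["color"].min(2).astype(float);B=b["color"].min(2).astype(float)
    def cr(g,col,r0,r1,th,sg):
        c=g[r0:r1,col]
        for j in range(len(c)-1):
            if (c[j]-th)*sg<0<=(c[j+1]-th)*sg:return r0+j+(th-c[j])/(c[j+1]-c[j])
        return np.nan
    print("block back-top rows moved",[round(cr(B,c,184,200,100,1)-cr(A,c,184,200,100,1),2) for c in range(334,364,3)])
    f=lambda c:cr(B,c,205,226,120,-1)
    print("bar near rows left/right",[round(f(c),2) for c in(330,334,338,344,350,390,392,394)])
    print("bar far rows",[round(cr(B,c,198,212,100,1),2) for c in(327,328,329,390,391,392,393)])
E
python3 -c "
from h import *
shift()"
```

```text
37.7 [ 0.73  0.87 -0.4   2.04  0.84  0.41 -1.51] [-3.14  0.01  0.39] [ 441.39 -257.81    2.19] blk [-95.03 -34.01] F -4.189292345953893 0.7453159119247875 -1.6265381505865548
block back-top rows moved [np.float64(-0.51), np.float64(-0.63), np.float64(-0.69), np.float64(-0.94), np.float64(-0.83), np.float64(-0.6), np.float64(-0.7), np.float64(-0.54), np.float64(-0.62), np.float64(-0.7)]
bar near rows left/right [np.float64(215.7), np.float64(215.47), np.float64(215.32), np.float64(215.0), np.float64(214.46), np.float64(211.63), np.float64(212.08), np.float64(211.91)]
bar far rows [np.float64(205.12), np.float64(205.03), np.float64(205.03), np.float64(201.88), np.float64(201.65), np.float64(201.61), np.float64(201.75)]
```

The block is sliding: it has moved about 5.5 mm with the bar flush. I'll carry on in small steps until it reaches the stop.

Emit:
{"fn": "carry_out", "kwargs": {
  "moves": [
    {"tx": 0,"ty": 0.004,"tz": 0,"twist": 0,"fingers": 1},
    {"tx": 0,"ty": 0,"tz": 0,"twist": 0,"fingers": 1}
  ]
}}

```text
clock: 38.0
eef_pos: [442.2, -258.8, 2.3]
tool_rot: [-3.138, 0.008, 0.393]
force: [-0.8, 6.2, -3.8]
width: 85.5
gripper_force: 3.1
```

Emit:
{"fn": "carry_out", "kwargs": {
  "moves": [
    {"tx": 0,"ty": 0.004,"tz": 0,"twist": 0,"fingers": 1},
    {"tx": 0,"ty": 0,"tz": 0,"twist": 0,"fingers": 1}
  ]
}}

```text
clock: 38.25
eef_pos: [442.2, -258.9, 2.2]
tool_rot: [-3.136, 0.008, 0.393]
force: [-1.8, 9.5, -1.9]
width: 85.4
gripper_force: 4.3
```

Emit:
{"fn": "carry_out", "kwargs": {
  "moves": [
    {"tx": 0,"ty": 0.004,"tz": 0,"twist": 0,"fingers": 1},
    {"tx": 0,"ty": 0,"tz": 0,"twist": 0,"fingers": 1}
  ]
}}

```text
clock: 38.5
eef_pos: [442.2, -258.9, 2.2]
tool_rot: [-3.135, 0.008, 0.394]
force: [-3.7, 10.4, -0.8]
width: 85.2
gripper_force: 5.5
```

Emit:
{"fn": "carry_out", "kwargs": {
  "moves": [
    {"tx": 0,"ty": 0.004,"tz": 0,"twist": 0,"fingers": 1},
    {"tx": 0,"ty": 0,"tz": 0,"twist": 0,"fingers": 1}
  ]
}}

```text
clock: 38.75
eef_pos: [442.2, -259.0, 2.2]
tool_rot: [-3.134, 0.009, 0.395]
force: [-4.3, 12.9, 2.5]
width: 85.4
gripper_force: 6.8
```

Emit:
{"fn": "carry_out", "kwargs": {
  "moves": [
    {"tx": 0,"ty": 0.004,"tz": 0,"twist": 0,"fingers": 1},
    {"tx": 0,"ty": 0,"tz": 0,"twist": 0,"fingers": 1}
  ]
}}

```text
clock: 39.0
eef_pos: [442.2, -259.1, 2.2]
tool_rot: [-3.132, 0.009, 0.395]
force: [-6.0, 15.8, 2.4]
width: 85.5
gripper_force: 8.1
```

```bash
python3 -c "
from h import *
shift()"
```

```text
39.0 [ 0.74  0.87 -0.41  2.03  0.83  0.42 -1.5 ] [-3.13  0.01  0.4 ] [ 442.23 -259.13    2.2 ] blk [-93.49 -33.73] F -16.891821293585963 0.47402563102099193 2.3740853811427334
block back-top rows moved [np.float64(-0.6), np.float64(-0.85), np.float64(-0.93), np.float64(-0.93), np.float64(-0.86), np.float64(-0.73), np.float64(-0.73), np.float64(-0.84), np.float64(-0.52), np.float64(-0.75)]
bar near rows left/right [np.float64(215.4), np.float64(215.27), np.float64(215.17), np.float64(214.53), np.float64(214.34), np.float64(211.78), np.float64(212.02), np.float64(211.72)]
bar far rows [np.float64(204.71), np.float64(204.53), np.float64(204.43), np.float64(201.79), np.float64(201.55), np.float64(201.51), np.float64(201.69)]
```

Emit:
{"fn": "carry_out", "kwargs": {
  "moves": [
    {"tx": 0,"ty": 0,"tz": 0,"twist": 0,"fingers": 1},
    {"tx": 0,"ty": 0,"tz": 0,"twist": 0,"fingers": 1},
    {"tx": 0,"ty": -0.01,"tz": 0,"twist": 0,"fingers": 1},
    {"tx": 0,"ty": -0.02,"tz": 0,"twist": 0,"fingers": 1},
    {"tx": 0,"ty": -0.04,"tz": 0,"twist": 0,"fingers": 1},
    {"tx": 0,"ty": 0,"tz": 0,"twist": 0,"fingers": 1}
  ]
}}

```text
clock: 39.8
eef_pos: [436.5, -244.9, 3.1]
tool_rot: [-3.141, 0.008, 0.393]
force: [0.4, -0.6, 0.1]
width: 85.3
gripper_force: 0.0
```

Run:
```python
from h import *
shift()
from cell import eyes
i=eyes.get_image("wrist");g=cv2.GaussianBlur(i["color"].min(2),(3,3),0).astype(float)
def fit(pts,z):
    P=np.array([blk(onz(i,u,v,z)) for u,v in pts]);k=np.polyfit(P[:,1],P[:,0],1);print(z,k,"resid",np.std(P[:,0]-np.polyval(k,P[:,1])),P[:,1].min(),P[:,1].max())
rear=[];tr=[]
for r in range(2,180,6):
    row=g[r];j=[c for c in range(300,639) if row[c]<120<=row[c+1]]
    if j: rear.append((j[0],r))
    d=[c for c in range((j[0] if j else 400)+60,639) if row[c]>=150>row[c+1] and row[min(c+8,639)]<150]
    if d: tr.append((d[-1],r))
fit(rear,3)
if len(tr)>4: fit(tr,10)
for r in(20,60,100,140):print(r,[int(v) for v in g[r,560:640:3]])
```

```text
39.8 [ 0.7   0.86 -0.37  2.07  0.86  0.38 -1.55] [-3.14  0.01  0.39] [ 436.48 -244.94    3.05] blk [-108.81  -33.65] F 0.7135032634032645 0.08703553425391646 0.07460430754872141
block back-top rows moved [np.float64(-0.6), np.float64(-0.8), np.float64(-0.94), np.float64(-0.96), np.float64(-0.89), np.float64(-0.74), np.float64(-0.72), np.float64(-0.79), np.float64(-0.47), np.float64(-0.73)]
bar near rows left/right [np.float64(215.41), np.float64(215.27), np.float64(215.16), np.float64(214.54), np.float64(214.34), np.float64(210.74), np.float64(212.08), np.float64(211.89)]
bar far rows [np.float64(204.71), np.float64(204.5), np.float64(204.41), np.float64(205.17), np.float64(201.8), np.float64(201.57), np.float64(201.69)]
3 [  0.01 -44.94] resid 0.0952406117364751 20.61774962380264 69.77462685689879
20 [235, 232, 232, 234, 233, 231, 228, 229, 245, 248, 247, 246, 245, 246, 246, 246, 245, 208, 179, 181, 182, 177, 176, 177, 176, 177, 178]
60 [236, 236, 235, 232, 230, 237, 249, 249, 247, 247, 247, 248, 248, 247, 245, 199, 183, 185, 182, 178, 181, 181, 180, 182, 184, 184, 182]
100 [235, 234, 232, 244, 250, 250, 248, 248, 248, 249, 249, 248, 224, 186, 187, 186, 183, 185, 185, 184, 187, 187, 187, 184, 185, 186, 186]
140 [235, 249, 251, 249, 248, 248, 249, 249, 249, 236, 189, 188, 189, 186, 186, 188, 186, 189, 191, 190, 187, 187, 188, 189, 188, 186, 187]
```

```bash
python3 -c "
from cell import job
print(job.finish_job())"
```

```text
the job is handed in; nothing more can be done
None
```

The job is handed in at about 40 s of the 53 s allowed: the straightedge is laid against the block's front face, the block is pressed onto its stop with about 17 N at the wrist, and the gripper is clear. The cameras show the edge parallel to the face to within about 1 mm, but I got no verdict back from the judge.

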